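Draw a spool out of a deep valve bore with the hook puller

TASK

Take the blue spool puller out of its wooden tool block, catch the brass wire bail of the chrome spool deep in the valve body's bore with the puller's hook and draw the spool out, stand it upright wholly on the round cork pad, and hang the puller back in its block. The bail has flopped to one side or the other, so feel your way in: never press or pull hard on spool or bore, set the spool down softly without tipping it over, move it only with the puller, and leave the lap, the end cap and the finished spool where they are.

Things in the scene. Friction and masses are not known exactly. Their poses are not given: they have to be found in the camera images.
- puller: Spool puller, 150 mm tall, 0.18 kg, upright. Origin: centre of its foot's underside; z up the shank. Foot: 4 mm steel bar along puller x, x = -13 to 13 mm, z = 0 to 4 mm, with an upturned 4 mm thick lip at each end (axes at x = -11 and 11 mm, tops at z = 10.5 mm): a double hook, both sides alike. Shank 5 mm diameter, up to a guard disc of 46 mm diameter at z = 80 to 85 mm.
- handle (a point): Middle of the puller's blue handle, 120 mm above the puller's origin; puller axes. The handle is 22 x 22 mm square, faces square to puller x and y, from 85 to 150 mm above the puller's origin.
- tool_block: Fixed dark wooden block 70 x 70 x 95 mm; origin at the centre of its underside, z up. In the middle of its top an upright hole, 36 mm diameter, 85 mm deep. The puller hangs upright in it with the guard disc flat on the block's top: the puller's origin is then 15 mm above the block's.
- valve_body: Fixed grey valve body 100 (x) x 90 (y) x 105 (z) mm; origin at the centre of its underside, z up. A smooth upright bore, 50 mm diameter, goes down its middle from the top to a floor 8 mm above the origin.
- spool: Chrome spool, 44 mm diameter, 30 mm tall, 0.27 to 0.41 kg in all, standing upright on the floor of the bore. Origin: centre of its underside, z up. To be moved with the puller only, which catches the bail on its pull adapter (below).
- spool_top (a point): Centre of the spool's own top, 30 mm above its origin; spool axes. Above it sits a pull adapter, a 44 mm disc 6 mm thick, firmly screwed in to a depth that differs each time and is not reported: its flat top face lies anywhere 36 to 43 mm above the spool's origin. On the face stands the bail, swinging towards spool x. Touch the face lightly to find its height.
- spool_axis (a point): Point on the spool's axis 45 mm above its origin; spool axes. Way in: foot along spool x, shank 8 to 10 mm off centre on the side (+x or -x) away from the bail's rod, down to the adapter's face; then along x under the rod, between the legs, until the shank nears the rod; then up. In the middle or on the rod's side the foot lands on the rod. Bring the shank back so that the pull is on the axis.
- seal_mid (a point): Point on the bore's axis amid three sprung rubber seal segments (5 mm above and below it) that grip the spool as it stands in the bore. They drag on it with roughly 3 to 9 N, differing from start to start, until it has been raised about 25 mm; from there the spool is free in the bore with 3 mm all round.
- bore_mouth (a point): Centre of the bore's mouth, level with the valve body's top face. The bail on the spool's adapter: 4 mm brass wire, hinge line along spool y, 3 mm above the face; legs (6 mm tall lugs at their feet) at y = -10.5 and 10.5 mm, rod 17 mm from the hinge at mid, 13 at the legs. It lies flopped 0.8 rad to +x or -x (side not reported): rod 12 mm off, underside 13, top 17 mm above the face.
- pad: Fixed round cork pad, 110 mm diameter, 10 mm thick; origin at the centre of its underside.
- lap: Loose bronze lap standing on end, 34 mm diameter, 80 mm tall with its arbor; origin at its underside. To be left alone.
- end_cap: Loose steel valve end cap, 60 mm diameter, 24 mm tall; origin at its underside. To be left alone.
- finished_spool: Loose finished chrome spool standing on end, 28 mm diameter, 75 mm tall; origin at its underside. To be left alone.
There are look-alikes about, which are no part of the job. Of the things like the valve_body, leave any that is green, orange or red; of the rest the larger one is meant.

How it is judged:
By the outcome, as a careful person would: the job done as asked, in the order asked, and still so for the second after the job is handed in, with the robot touching nothing.
It also fails if it takes over 72 s, if anything falls off the work surface, if the arm or the gripper's body presses on something with over 40 N, if the wrist force passes 120 N, or if a joint passes its speed limit or range.

ROBOT

A 6-joint arm with a two-finger parallel gripper is mounted at the origin on the work surface. World frame = base frame: x ahead of the robot, y to its left, z up, the work surface at z = 0. Lengths are in m, angles in rad, forces in N, time in s.
With the tool pointing down it reaches from about 0.4 to 0.825 m from the base axis. Payload 7 kg.
Tool frame: the origin (TCP) lies on the centre line of the jaws, within the pads' length; the fingertips stand 25 mm ahead of it and the grasp point (between the pads) lies 6 mm ahead of it; z points along the fingers, y is the direction in which the jaws open and shut (so a half turn about z gives the same grasp; the last joint's range is limited). The gripper opens to 88 mm and grips with 3 to 60 N. Pads are 19 mm wide; open, the fingers measure 130 mm over their backs; the gripper's body (78 mm by 193 mm) begins 47 mm behind the grasp point.
Start: joints at [1.594, 0.359, 0.012, 0, -1.224, -0.288], TCP at [0.177, 0.651, 0.252] pointing down, gripper open.
Joint ranges: [-3.07, 3.07], [-1.43, 2.12], [-1.02, 1.25], [-3.03, 1.67], [-3.05, -0], [-3.03, 3.03]. Speed limits (rad/s): [2.39, 2.39, 3.01, 3.14, 3.14, 3.14].

INTERFACE

Orientations are given as [roll, pitch, yaw] about the fixed x, y, z axes, in that order (R = Rz(yaw) Ry(pitch) Rx(roll)).
In Python, from station import * gives the robot as it stands. The module is installed in compiled form; this text tells all that it offers.
- The arm moves only by the tool step_arm, never from a script. Its argument "commands" is text: rows parted by semicolons, each of 6 numbers parted by spaces: the shift along the tool's x, y, z in mm, then the turn, a rotation vector about the tool's x, y, z in rad. A call has 1 to 8 rows; each row shifts and turns the commanded pose from where the row before left it, along the tool's axes as they then stand; what a row does not reach is not made up. A row lasts 1/8 s, in which the tool goes at most 62.5 mm and 10.7 degrees, less where a joint would pass 70% of its speed; a pose out of reach is approached as far as the arm can. A call is refused whole if a number of a shift passes 62.5 or a number of a turn 0.188, either way. A call with a gripper value outside its range is refused whole. "jaw" is the finger opening in mm, from 0 to 87.6, set as the call begins (left out, the last holds). The fingers move at their own pace and stop on an object; "grip_force" is the grip in N (left out, the last holds). Time passes only in rows, so rows that do not move let the fingers close. It gives the time, the measured TCP pose, the force and the opening at its end, in the units of the state.
- get_state(): the state, without advancing time (a new reading comes with each control period).
- grab_frame(name): name is "scene" or "top" or "wrist"; returns a dict with "frame" (420x560x3 uint8, red, green, blue), "fovy" (degrees; the focal length in pixels is half the picture's height over the tangent of half this angle, whatever the lens; pixels are square), "cx", "cy" (the principal point, pixels), "k1" (the pictures are not rectified: a ray, as slopes to the right and down, at radius r is drawn at 1 + k1 r^2 times it, then the intrinsics apply), "rvec" (rotation vector, rad) and "tvec" (3), from world to camera coordinates, as OpenCV has them; the wrist camera has in their place "tool_from_camera" (4x4, takes a point from camera to tool coordinates, whose origin is the TCP and whose axes are the flange's). Camera axes: x right, y down, z forward; pixel columns grow to the right and rows downward; lengths in m; the calibration is good to about 2 mm. A picture is of the moment at which its call begins: read the wrist's pose just before it. There is no depth.
- job_done(): hands the job in, once; it reports no verdict.
Trained networks look in a picture, given as the dict that the camera call returned (one of the last four; its "shot" number tells which), for a name from the list of things; names that differ only in an ending like _2 or _b are one class to them, and where a whole thing is asked for, a point or a joint stands for the part that bears it (a point fixed in the world has none). Each returns a list of dicts, best first, with "conf" (0 to 1); they miss things now and then, are a little off and sometimes report something else, mostly with a low value. They report only what shows in the picture. A call takes as long as a camera call. They do not tell look-alikes from the thing itself.
- recognise(picture, name): "pixel" ([column, row] in pixels, amid what is visible of it).
The state is a dict: "t": time; "q": joint angles; "qd": joint speeds; "joint_efforts": joint torques, N m; "eef_pos": TCP position; "ee_rot": TCP orientation; "force": force on the tool from outside, world axes, zero at the start; "moment": the same for the moment, N m; "width": finger opening in m.
Only numpy, scipy, OpenCV 4.12 (cv2) and the standard library are available. Lean on these libraries where they do the work, as an engineer would, in place of code of your own. Each camera call takes 0.05 s, during which the arm holds its last target.

## Working session

There is one attempt and no reset: what is moved stays moved. The work goes in short steps, Python scripts to look and compute and a tool call to move; the robot and the scene stay as the last step left them, time stands still between calls to the robot, and variables do not carry over. Pictures are saved under pics/ and viewed, and the job is handed in when it is done.

Besides the shell and the picture viewer there is one more tool, called after ">>>" as a command line: name --argument value ..., lists and objects as JSON in quotes. step_arm: Moves the arm, as the interface text tells. Its arguments: {"type":"object","properties":{"commands":{"type":"string"},"jaw":{"type":"number"},"grip_force":{"type":"number"}},"required":["commands"]}

```bash
mkdir -p pics; cat > h.py <<'E'
import numpy as np, cv2
from station import *
from scipy.spatial.transform import Rotation as R
def K(p):
    h,w=p["frame"].shape[:2]; f=h/2/np.tan(np.radians(p["fovy"])/2); return f
def save(p,n,crop=None,s=1):
    im=cv2.cvtColor(p["frame"],cv2.COLOR_RGB2BGR)
    if crop: x0,y0,x1,y1=crop; im=im[y0:y1,x0:x1]
    if s!=1: im=cv2.resize(im,None,fx=s,fy=s,interpolation=cv2.INTER_CUBIC)
    cv2.imwrite("pics/"+n,im)
def toolT(st):
    T=np.eye(4); T[:3,:3]=R.from_euler('xyz',st["ee_rot"]).as_matrix(); T[:3,3]=st["eef_pos"]; return T
def w2c(p,st=None):
    if "rvec" in p:
        M=np.eye(4); M[:3,:3]=cv2.Rodrigues(np.array(p["rvec"],float))[0]; M[:3,3]=np.ravel(p["tvec"]); return M
    return np.linalg.inv(toolT(st)@np.array(p["tool_from_camera"]))
def ray(p,px,st=None):
    f=K(p); u=np.array([(px[0]-p["cx"])/f,(px[1]-p["cy"])/f]); s=u.copy()
    for _ in range(30): s=u/(1+p["k1"]*(s@s))
    Mi=np.linalg.inv(w2c(p,st)); return Mi[:3,3],Mi[:3,:3]@np.array([s[0],s[1],1])
def atz(p,px,z,st=None):
    o,d=ray(p,px,st); return o+d*(z-o[2])/d[2]
def proj(p,X,st=None):
    X=np.atleast_2d(X); M=w2c(p,st); c=X@M[:3,:3].T+M[:3,3]; s=c[:,:2]/c[:,2:]
    r2=(s**2).sum(1,keepdims=True); s=s*(1+p["k1"]*r2); return s*K(p)+[p["cx"],p["cy"]]
E
python3 - <<'E'
from h import *
st=get_state(); print({k:np.round(v,4) for k,v in st.items()})
for n in ["scene","top","wrist"]:
    p=grab_frame(n); save(p,n+"0.png"); print(n,p["fovy"],p["cx"],p["cy"],p["k1"], np.round(p.get("tool_from_camera",0),4))
    for k in ["puller","tool_block","valve_body","spool","pad","lap","end_cap","finished_spool"]:
        print(k,[(np.round(d["pixel"],1).tolist(),round(d["conf"],2)) for d in recognise(p,k)])
E
```

```text
{'t': np.float64(0.0), 'q': array([ 1.5941e+00,  3.5940e-01,  1.1100e-02, -3.0000e-04, -1.2241e+00,
       -2.8810e-01]), 'qd': array([-0.0005, -0.0002,  0.    ,  0.0001,  0.0002, -0.0008]), 'joint_efforts': array([-3.00000e-04, -5.82728e+01,  2.93063e+01,  6.99720e+00,
        7.20000e-03, -2.00000e-04]), 'eef_pos': array([0.1765, 0.651 , 0.2507]), 'ee_rot': array([ 3.140e+00, -1.000e-04, -2.649e-01]), 'force': array([ 0.1319, -0.4146, -0.8131]), 'moment': array([-0.006 , -0.0257, -0.0186]), 'width': np.float64(0.0875)}
scene 45.110017475756806 277.49342539113303 209.4985082825266 -0.031538378156466484 0
puller [([293.5, 221.9], 0.79)]
tool_block [([292.1, 244.1], 0.74)]
valve_body [([270.3, 177.4], 0.95), ([217.6, 202.8], 0.77), ([240.3, 144.5], 0.7), ([184.9, 163.5], 0.63), ([158.7, 209.2], 0.59)]
spool []
pad [([372.4, 266.4], 0.71)]
lap [([325.2, 313.4], 0.88)]
end_cap [([263.3, 306.4], 0.78)]
finished_spool [([210.3, 269.6], 0.74)]
top 48.65659805774787 280.56906234037353 207.96741247250114 0.03612121577838815 0
puller [([240.3, 167.9], 0.89), ([352.1, 187.7], 0.26)]
tool_block [([241.4, 179.3], 0.57)]
valve_body [([315.4, 267.6], 0.78), ([435.8, 239.6], 0.78), ([352.7, 186.1], 0.57), ([412.3, 161.1], 0.57)]
spool [([354.5, 189.5], 0.85)]
pad [([149.1, 204.5], 0.81), ([352.9, 196.0], 0.52)]
lap [([173.0, 112.8], 0.79)]
end_cap [([239.6, 107.9], 0.69)]
finished_spool [([309.0, 103.4], 0.72)]
wrist 63.54330295457366 281.2611478545833 206.5903062816769 -0.07549507086997577 [[-1.700e-03 -9.552e-01 -2.960e-01  8.000e-02]
 [ 1.000e+00 -1.600e-03 -7.000e-04 -8.000e-04]
 [ 2.000e-04 -2.960e-01  9.552e-01 -1.329e-01]
 [ 0.000e+00  0.000e+00  0.000e+00  1.000e+00]]
puller []
tool_block []
valve_body []
spool []
pad []
lap []
end_cap []
finished_spool []
```

View pics/scene0.png

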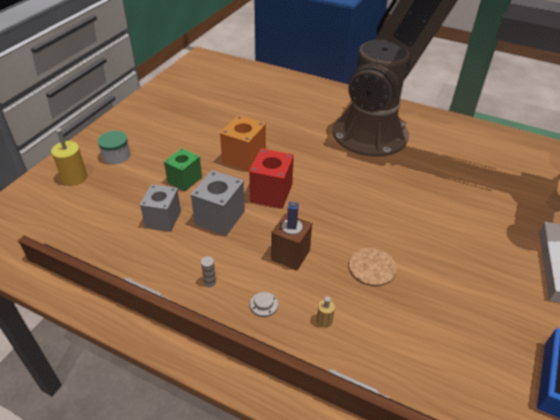

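View pics/top0.png

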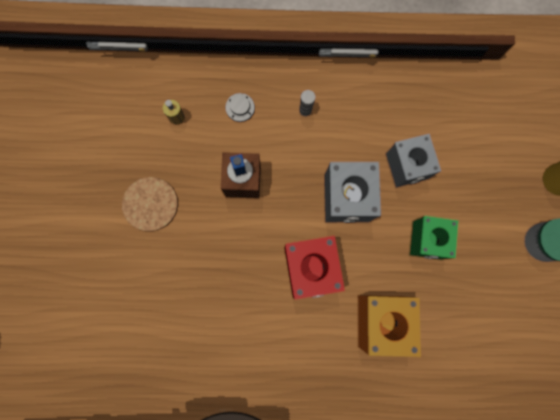

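View pics/wrist0.png

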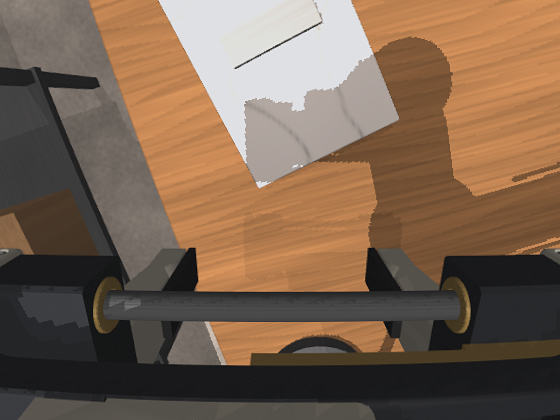

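The top view shows the grey bodies at (353,190), large with the spool in its bore, and (415,160), small. The red (315,267), orange (393,327) and green (436,238) ones are excluded. The puller and block are at (240,172) and the pad at (150,204). Next I'll crop in close and measure.

```bash
python3 - <<'E'
from h import *
p=grab_frame("top"); save(p,"crop1.png",(310,140,400,240),6); save(p,"crop2.png",(210,140,280,210),8)
q=grab_frame("scene"); save(q,"crop3.png",(180,160,330,280),5)
for px,z in [((240.3,160),.165),((241,171),.1),((355,189),.105),((150,204.5),.01),((173,112),.04),((240,107),.02),((308,103),.06)]:
    print(px,np.round(atz(p,px,z),4))
M=np.linalg.inv(w2c(p)); print(M.round(3))
M=np.linalg.inv(w2c(q)); print(M.round(3))
E
```

```text
(240.3, 160) [ 0.5646 -0.0141  0.165 ]
(241, 171) [ 0.5608 -0.0112  0.1   ]
(355, 189) [ 0.5301 -0.2218  0.105 ]
(150, 204.5) [0.5091 0.176  0.01  ]
(173, 112) [0.6938 0.1331 0.04  ]
(240, 107) [7.156e-01 5.000e-04 2.000e-02]
(308, 103) [ 0.7117 -0.1374  0.06  ]
[[ 0.016 -0.988  0.156  0.36 ]
 [-1.    -0.019 -0.017 -0.071]
 [ 0.02  -0.156 -0.988  0.941]
 [ 0.     0.     0.     1.   ]]
[[-0.443  0.616 -0.651  1.292]
 [ 0.896  0.318 -0.309  0.303]
 [ 0.017 -0.721 -0.693  0.909]
 [ 0.     0.     0.     1.   ]]
```

View pics/crop1.png

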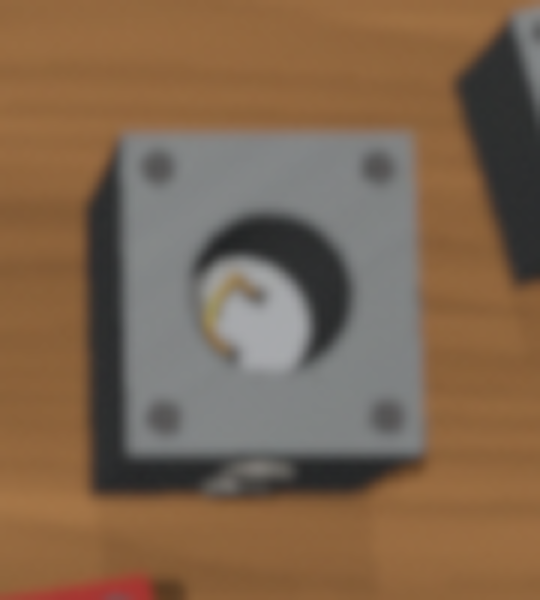

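View pics/crop2.png

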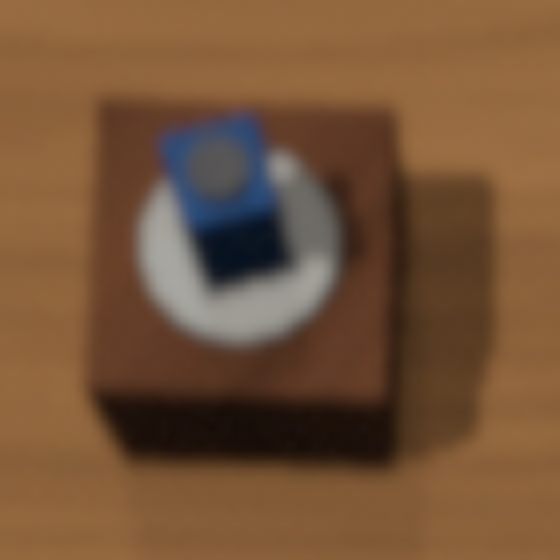

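View pics/crop3.png

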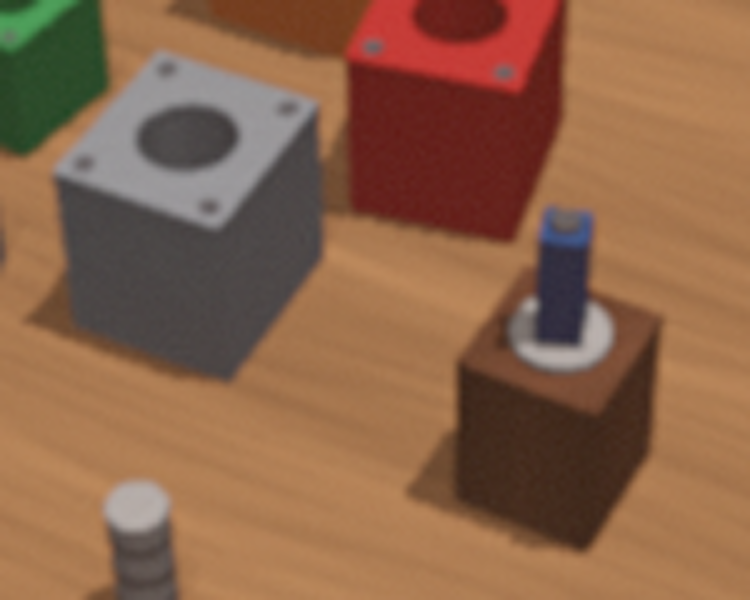

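The crops show the bail rod on the left side of the bore (towards world +y), with its leg feet at about (262,297) and (235,355) in the crop. The target body is confirmed as the large grey one. Now I'll go and look straight down the bore with the wrist camera.

```bash
cat >> h.py <<'E'
def plan(st,xyz,yaw=None,rmax=55):
    """tool-axis shift (mm) and yaw turn about tool z (rad, applied evenly) to reach xyz"""
    Rm=R.from_euler('xyz',st["ee_rot"]).as_matrix()
    d=np.array(xyz)-st["eef_pos"]; t=Rm.T@d*1000
    n=int(np.ceil(np.linalg.norm(t)/rmax)); print("shift mm",t.round(1),"n",n,"per row",(t/n).round(1))
    if yaw is not None:
        dy=(yaw-st["ee_rot"][2]+np.pi)%(2*np.pi)-np.pi; print("turn z",round(-dy,3))
E
python3 - <<'E'
from h import *
st=get_state()
plan(st,[.45,.15,.30])
s2=dict(st); s2["eef_pos"]=np.array([.45,.15,.30]); plan(s2,[.453,-.201,.30])
E
```

```text
shift mm [395.1 412.5 -48.4] n 11 per row [35.9 37.5 -4.4]
shift mm [ 94.7 338.    0. ] n 7 per row [13.5 48.3  0. ]
```

>>> step_arm --commands "36 37.5 -4.4 0 0 0;36 37.5 -4.4 0 0 0;36 37.5 -4.4 0 0 0;36 37.5 -4.4 0 0 0;36 37.5 -4.4 0 0 0;36 37.5 -4.4 0 0 0;36 37.5 -4.4 0 0 0;36 37.5 -4.4 0 0 0"

```text
t: 2.45
eef_pos: [0.3766, 0.285, 0.2873]
ee_rot: [-3.141, -0.0, -0.264]
force: [0.8, 0.2, -0.5]
width: 0.0877
```

>>> step_arm --commands "36 37.5 -4.4 0 0 0;36 37.5 -4.4 0 0 0;36 37.5 -4.4 0 0 0;18 43 0 0 0 0;14 50 0 0 0 0;14 50 0 0 0 0;14 50 0 0 0 0;14 50 0 0 0 0"

```text
t: 3.45
eef_pos: [0.4585, -0.1059, 0.3004]
ee_rot: [-3.141, -0.001, -0.265]
force: [0.8, 0.1, -0.3]
width: 0.0877
```

>>> step_arm --commands "14 50 0 0 0 0;7 40 0 0 0 0;0 0 0 0 0 0;0 0 0 0 0 0"

```text
t: 3.95
eef_pos: [0.4553, -0.1965, 0.3]
ee_rot: [-3.141, -0.0, -0.266]
force: [-0.1, -0.4, -0.4]
width: 0.0875
```

```bash
python3 - <<'E'
from h import *
st=get_state(); p=grab_frame("wrist"); save(p,"w1.png",None,1.4)
print(st["t"],st["eef_pos"].round(4),st["ee_rot"].round(4))
print(recognise(p,"spool"),recognise(p,"valve_body"),recognise(p,"bore_mouth"),recognise(p,"spool_axis"))
import pickle; pickle.dump((st,{k:v for k,v in p.items()}),open("w1.pkl","wb"))
E
```

```text
3.95 [ 0.4553 -0.1965  0.3   ] [-3.1414 -0.     -0.2657]
[{'pixel': [285.0, 101.0], 'conf': 0.86}] [{'pixel': [287.9, 82.0], 'conf': 0.8}, {'pixel': [380.1, 16.9], 'conf': 0.78}, {'pixel': [439.7, 139.1], 'conf': 0.68}, {'pixel': [253.4, 242.2], 'conf': 0.66}, {'pixel': [104.1, 120.9], 'conf': 0.65}, {'pixel': [365.6, 254.5], 'conf': 0.57}, {'pixel': [285.6, 102.1], 'conf': 0.48}] [{'pixel': [380.5, 19.4], 'conf': 0.9}, {'pixel': [367.2, 254.7], 'conf': 0.89}, {'pixel': [253.4, 245.0], 'conf': 0.88}, {'pixel': [442.5, 137.0], 'conf': 0.8}, {'pixel': [286.3, 80.9], 'conf': 0.66}] [{'pixel': [284.9, 102.1], 'conf': 0.61}]
```

View pics/w1.png

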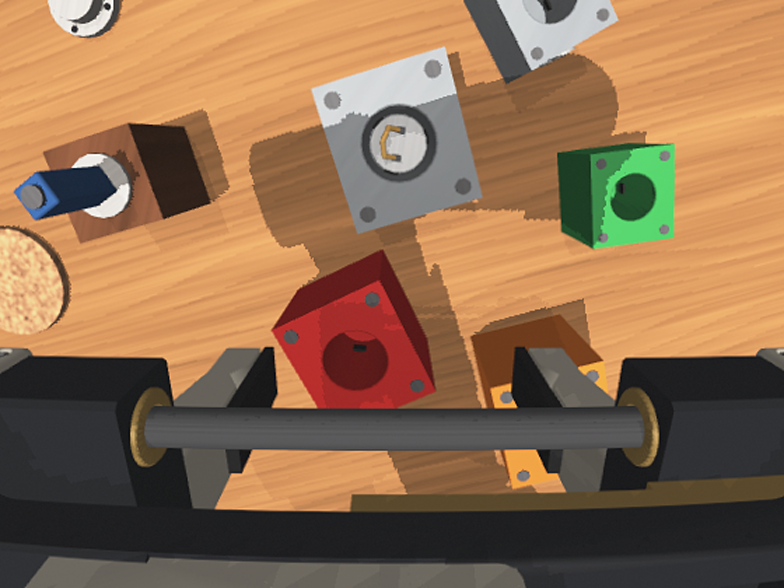

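```bash
python3 - <<'E'
from h import *
import pickle; st,p=pickle.load(open("w1.pkl","rb")); save(p,"w1c.png",(215,25,350,175),5)
E
```

```text
(no output)
```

View pics/w1c.png

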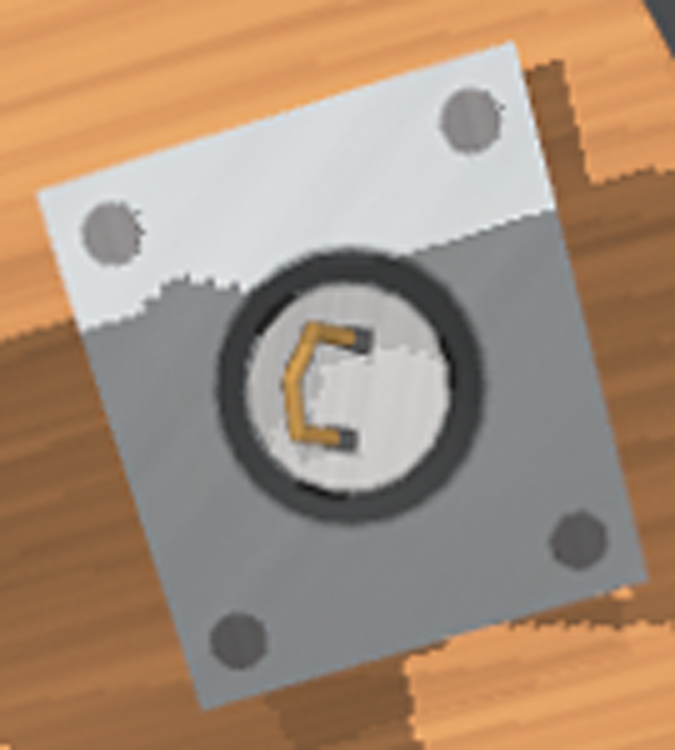

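```bash
python3 - <<'E'
from h import *
import pickle; st,p=pickle.load(open("w1.pkl","rb"))
c=lambda a,b:(215+a/5-.4,25+b/5-.4)
print("cam",np.linalg.inv(w2c(p,st))[:3,3])
C=np.array([atz(p,c(*q),.105,st)[:2] for q in [(38,190),(515,42),(648,580),(205,710)]])
print("corners\n",C.round(4),"ctr",C.mean(0).round(4)); 
for i in range(4):
    e=C[(i+1)%4]-C[i]; print(np.linalg.norm(e).round(4),np.degrees(np.arctan2(e[1],e[0])).round(1))
print("mouth",atz(p,c(352,386),.105,st).round(4))
for a,b in [((217,386),(486,386)),((352,247),(352,524))]: print("mouth dia",np.linalg.norm(atz(p,c(*a),.105,st)-atz(p,c(*b),.105,st)))
for z in (.044,.048,.051):
    a,b=[atz(p,c(*q),z+.006,st)[:2] for q in [(358,340),(344,440)]]
    r1,r2=[atz(p,c(*q),z+.0125,st)[:2] for q in [(310,328),(297,435)]]
    m=atz(p,c(293,382),z+.015,st)[:2]
    h=(a+b)/2; h0=a-b; 
    u=np.array([-h0[1],h0[0]]); u/=np.linalg.norm(u); 
    if u@(m-h)<0:u=-u
    r0=r1-r2; ur=np.array([-r0[1],r0[0]]); ur/=np.linalg.norm(ur); 
    if ur@u<0: ur=-ur
    print(z,"hinge ctr",h.round(4),"len",np.linalg.norm(h0).round(4),"dir lug",np.degrees(np.arctan2(u[1],u[0])).round(1),"dir rod",np.degrees(np.arctan2(ur[1],ur[0])).round(1),np.linalg.norm(r0).round(4),"dir mid",np.degrees(np.arctan2(*(m-h)[::-1])).round(1),np.linalg.norm(m-h).round(4))
    for A,B in [((247,387),(449,387)),((348,282),(348,493))]: print("  disc dia",np.linalg.norm(atz(p,c(*A),z,st)-atz(p,c(*B),z,st)).round(4))
    print("  disc ctr",atz(p,c(348,387),z,st).round(4))
E
```

```text
cam [ 0.53271717 -0.21678857  0.43284287]
corners
 [[ 0.5809 -0.1743]
 [ 0.5823 -0.2638]
 [ 0.4828 -0.2656]
 [ 0.4809 -0.1764]] ctr [ 0.5317 -0.22  ]
0.0895 -89.1
0.0995 -179.0
0.0892 91.2
0.1 1.2
mouth [ 0.5323 -0.2201  0.105 ]
mouth dia 0.05005681235719855
mouth dia 0.04996690425316802
0.044 hinge ctr [ 0.5314 -0.2202] len 0.0213 dir lug 66.6 dir rod 67.3 0.0223 dir mid 66.8 0.0125
  disc dia 0.0446
  disc dia 0.0451
  disc ctr [ 0.5322 -0.2199  0.044 ]
0.048 hinge ctr [ 0.5314 -0.2202] len 0.0211 dir lug 66.6 dir rod 67.3 0.0221 dir mid 66.8 0.0124
  disc dia 0.0441
  disc dia 0.0447
  disc ctr [ 0.5322 -0.2198  0.048 ]
0.051 hinge ctr [ 0.5314 -0.2202] len 0.0209 dir lug 66.6 dir rod 67.3 0.0219 dir mid 66.8 0.0123
  disc dia 0.0438
  disc dia 0.0443
  disc ctr [ 0.5322 -0.2198  0.051 ]
```

```bash
cat >> h.py <<'E'
def rows(st,xyz,yaw=None,n=8,pos=None,cy=None):
    """rows for straight move + even yaw turn, from measured (or given) pose, tool pointing straight down"""
    c=np.array(st["eef_pos"] if pos is None else pos,float); y=st["ee_rot"][2] if cy is None else cy
    dy=0 if yaw is None else (yaw-y+np.pi)%(2*np.pi)-np.pi
    d=(np.array(xyz)-c)/n; out=[]
    for i in range(n):
        a=y+dy*i/n; t=R.from_euler('xyz',[np.pi,0,a]).as_matrix().T@d*1000
        out.append(f"{t[0]:.1f} {t[1]:.1f} {t[2]:.1f} 0 0 {-dy/n:.3f}")
    print(";".join(out))
E
python3 - <<'E'
from h import *
rows(get_state(),[.549,.067,.30],np.radians(-82),8)
E
```

```text
2.7 -34.7 0.0 0 0 0.146;-2.4 -34.8 0.0 0 0 0.146;-7.4 -34.1 0.0 0 0 0.146;-12.3 -32.6 0.0 0 0 0.146;-16.9 -30.5 0.0 0 0 0.146;-21.1 -27.7 0.0 0 0 0.146;-25.0 -24.3 0.0 0 0 0.146;-28.2 -20.4 0.0 0 0 0.146
```

>>> step_arm --commands "2.7 -34.7 0 0 0 0.146;-2.4 -34.8 0 0 0 0.146;-7.4 -34.1 0 0 0 0.146;-12.3 -32.6 0 0 0 0.146;-16.9 -30.5 0 0 0 0.146;-21.1 -27.7 0 0 0 0.146;-25 -24.3 0 0 0 0.146;-28.2 -20.4 0 0 0 0.146"

```text
t: 5.2
eef_pos: [0.5492, 0.0679, 0.3002]
ee_rot: [-3.141, 0.0, -1.436]
force: [-0.2, 0.5, 0.1]
width: 0.0879
```

>>> step_arm --commands "0 0 0 0 0 0;0 0 0 0 0 0"

```text
t: 5.45
eef_pos: [0.5488, 0.0665, 0.2998]
ee_rot: [3.141, -0.0, -1.43]
force: [-0.3, -1.3, -0.9]
width: 0.0878
```

```bash
python3 - <<'E'
from h import *
st=get_state(); p=grab_frame("wrist"); save(p,"w2.png"); save(p,"w2c.png",(200,20,360,180),5)
print(st["t"],st["eef_pos"].round(4),st["ee_rot"].round(4),st["q"].round(2))
import pickle; pickle.dump((st,p),open("w2.pkl","wb"))
E
```

```text
5.45 [0.5488 0.0665 0.2998] [ 3.1412e+00 -1.0000e-04 -1.4302e+00] [ 0.47  0.13 -0.18 -0.   -1.26 -0.33]
```

View pics/w2.png

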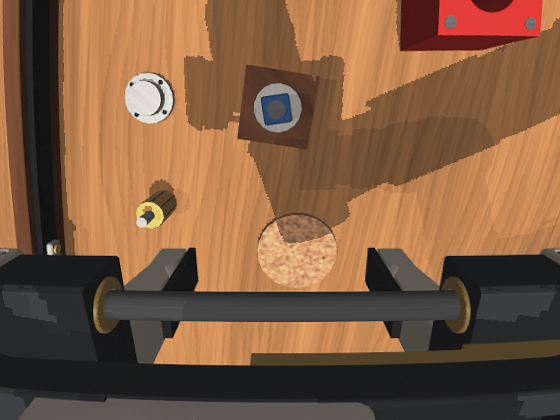

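View pics/w2c.png

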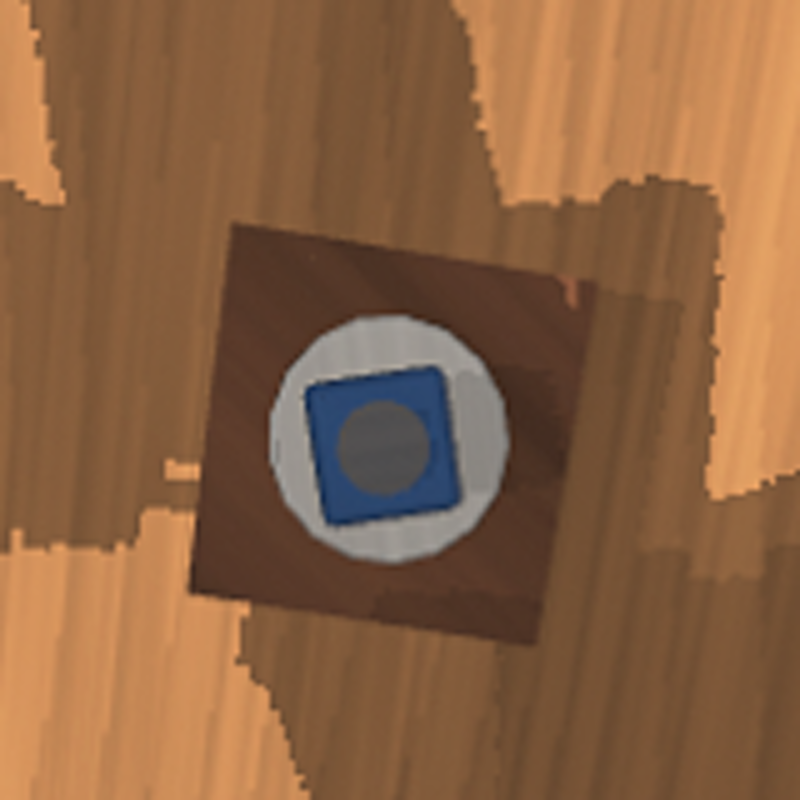

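```bash
python3 - <<'E'
from h import *
import pickle; st,p=pickle.load(open("w2.pkl","rb"))
c=lambda a,b:(200+a/5-.4,20+b/5-.4)
def quad(pts,z):
    C=np.array([atz(p,c(*q),z,st)[:2] for q in pts]); print(C.mean(0).round(4))
    for i in range(4):
        e=C[(i+1)%4]-C[i]; print("  ",np.linalg.norm(e).round(4),(np.degrees(np.arctan2(e[1],e[0]))%90).round(1))
quad([(305,383),(441,367),(461,500),(330,525)],.165)
quad([(232,223),(596,280),(537,645),(190,593)],.095)
print("disc",atz(p,c(389,440),.1,st).round(4))
print("pad",atz(p,(297,250),.01,st).round(4),[atz(p,q,.01,st).round(4) for q in [(257,250),(337,250)]])
# refine pad with colour? 
E
```

```text
[ 0.5628 -0.0072]
   0.0207 14.4
   0.0199 17.1
   0.0206 18.5
   0.0214 17.5
[ 0.5629 -0.0069]
   0.0691 89.5
   0.0696 89.9
   0.0693 89.4
   0.0695 89.6
disc [ 0.5628 -0.0069  0.1   ]
pad [0.5119 0.1758 0.01  ] [array([0.5658, 0.1833, 0.01  ]), array([0.4578, 0.1684, 0.01  ])]
```

```bash
python3 - <<'E'
from h import *
st=get_state()
y=np.radians(-73)
rows(st,[.5628,-.007,.24],y,3)
rows(st,[.5628,-.007,.141],y,4,pos=[.5628,-.007,.24],cy=y)
E
```

```text
24.7 -1.3 20.0 0 0 -0.052;24.8 0.0 20.0 0 0 -0.052;24.7 1.3 20.0 0 0 -0.052
0.0 -0.0 24.7 0 0 -0.000;0.0 -0.0 24.7 0 0 -0.000;0.0 -0.0 24.7 0 0 -0.000;0.0 -0.0 24.7 0 0 -0.000
```

>>> step_arm --commands "24.7 -1.3 20 0 0 -0.052;24.8 0 20 0 0 -0.052;24.7 1.3 20 0 0 -0.052;0 0 12 0 0 0;0 0 0 0 0 0;0 0 0 0 0 0" --jaw 50

```text
t: 6.25
eef_pos: [0.5634, -0.0065, 0.2289]
ee_rot: [-3.14, -0.0, -1.276]
force: [-0.3, -0.3, 0.5]
width: 0.0501
```

```bash
python3 - <<'E'
from h import *
st=get_state(); p=grab_frame("wrist"); save(p,"w3.png")
print(st["t"],st["eef_pos"].round(4),st["ee_rot"].round(4),st["width"],st["force"])
E
```

```text
6.25 [ 0.5634 -0.0065  0.2289] [-3.1403e+00 -2.0000e-04 -1.2765e+00] 0.05005831767346525 [-0.33852054 -0.29062619  0.47215458]
```

View pics/w3.png

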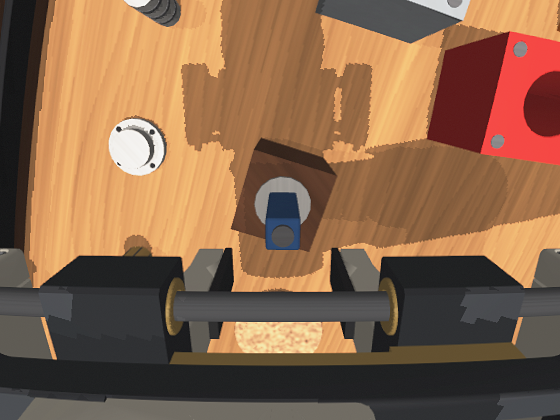

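The handle sits square between the jaws at (283,225), so I'll descend and grip.

>>> step_arm --commands "0 0 30 0 0 0;0 0 30 0 0 0;0 0 20 0 0 0;0 0 7 0 0 0;0 0 0 0 0 0"

```text
t: 6.92
eef_pos: [0.5634, -0.0066, 0.1414]
ee_rot: [-3.141, -0.0, -1.276]
force: [-0.6, -0.2, 0.3]
width: 0.0503
```

>>> step_arm --commands "0 0 0 0 0 0;0 0 0 0 0 0;0 0 0 0 0 0;0 0 0 0 0 0;0 0 0 0 0 0" --jaw 15 --grip_force 45

```text
t: 7.55
eef_pos: [0.5632, -0.0069, 0.1413]
ee_rot: [-3.141, -0.0, -1.277]
force: [-0.6, 0.8, 4.2]
width: 0.0219
```

```bash
python3 - <<'E'
from h import *
st=get_state(); p=grab_frame("wrist"); save(p,"w4.png")
print(st["t"],st["eef_pos"].round(4),st["ee_rot"].round(4),st["width"],st["force"])
E
```

```text
7.55 [ 0.5632 -0.0069  0.1413] [-3.1412e+00 -1.0000e-04 -1.2767e+00] 0.021853515763342265 [-0.61929176  0.76462415  4.16763242]
```

View pics/w4.png

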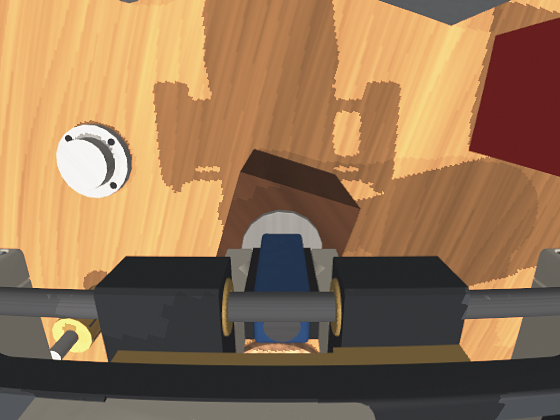

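>>> step_arm --commands "0 0 -10 0 0 0;0 0 -20 0 0 0;0 0 -30 0 0 0;0 0 -30 0 0 0;0 0 -30 0 0 0;0 0 -8 0 0 0;0 0 0 0 0 0"

```text
t: 8.48
eef_pos: [0.5629, -0.0068, 0.2688]
ee_rot: [-3.141, 0.0, -1.277]
force: [-0.2, -0.7, -2.3]
width: 0.0219
```

```bash
python3 - <<'E'
from h import *
st=get_state(); print(st["t"],st["eef_pos"].round(4),st["ee_rot"].round(4),st["width"],st["force"])
p=grab_frame("scene"); save(p,"s1.png",(220,100,360,290),4)
for x in (0,90):
    a=np.radians(17+x); u=np.array([np.cos(a),np.sin(a),0]); o=st["eef_pos"]-[0,0,.1263]
    print(x,(proj(p,[o-u*.013,o+u*.013])).round(1), ((proj(p,[o-u*.013,o+u*.013])-[220,100])*4).round(0))
E
```

```text
8.475 [ 0.5629 -0.0068  0.2688] [-3.1415e+00  4.0000e-04 -1.2770e+00] 0.021925782124050337 [-0.23963728 -0.66110858 -2.3078815 ]
0 [[293.  207.8]
 [291.4 216. ]] [[292. 431.]
 [285. 464.]]
90 [[286.3 211.1]
 [298.1 212.6]] [[265. 444.]
 [312. 450.]]
```

View pics/s1.png

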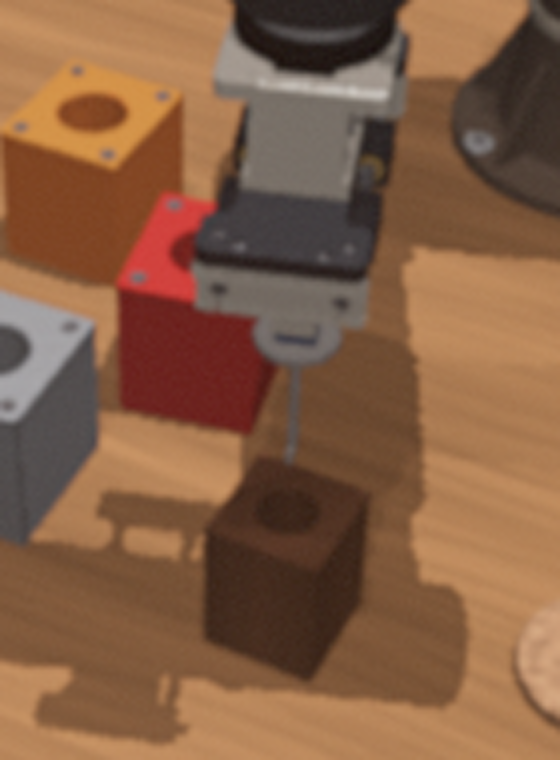

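```bash
python3 - <<'E'
from h import *
st=get_state()
b=np.array([.532,-.220]); u=np.array([np.cos(np.radians(66.8)),np.sin(np.radians(66.8))]); t=b-.0085*u
print(t)
rows(st,[*t,.267],np.radians(-23.2),7)
E
```

```text
[ 0.52865149 -0.22781265]
28.8 13.8 0.1 0 0 -0.125;26.9 17.2 0.1 0 0 -0.125;24.5 20.4 0.1 0 0 -0.125;21.8 23.3 0.1 0 0 -0.125;18.7 25.9 0.1 0 0 -0.125;15.4 28.0 0.1 0 0 -0.125;11.8 29.7 0.1 0 0 -0.125
```

>>> step_arm --commands "28.8 13.8 0 0 0 -0.125;26.9 17.2 0 0 0 -0.125;24.5 20.4 0 0 0 -0.125;21.8 23.3 0 0 0 -0.125;18.7 25.9 0 0 0 -0.125;15.4 28 0 0 0 -0.125;11.8 29.7 0 0 0 -0.125;0 0 0 0 0 0"

```text
t: 9.52
eef_pos: [0.5285, -0.2294, 0.267]
ee_rot: [3.141, 0.003, -0.403]
force: [0.5, -0.2, -2.3]
width: 0.0217
```

```bash
python3 - <<'E'
from h import *
st=get_state(); print(st["t"],st["eef_pos"].round(4),st["ee_rot"].round(4),st["width"],st["force"])
p=grab_frame("scene"); save(p,"s2.png",(150,90,290,230),5)
q=grab_frame("wrist"); save(q,"w5.png",None,1.4)
a=st["ee_rot"][2]+np.pi/2; u=np.array([np.cos(a),np.sin(a),0]); o=st["eef_pos"]-[0,0,.1263]
print(((proj(p,[o-u*.013,o+u*.013])-[150,90])*5).round(0))
print(proj(q,[o-u*.013,o+u*.013],st)*1.4, proj(q,[[.532,-.22,.105]],st)*1.4)
plan(st,[.52865,-.2278,.267],np.radians(-23.2))
E
```

```text
9.525 [ 0.5285 -0.2294  0.267 ] [ 3.1407  0.0032 -0.4031] 0.021682958333149302 [ 0.53868582 -0.23840205 -2.30087169]
[[300. 403.]
 [332. 430.]]
[[417.93853371 287.79417117]
 [372.41814201 287.87791923]] [[379.34912141 272.11103281]]
shift mm [-0.5 -1.6 -0. ] n 1 per row [-0.5 -1.6 -0. ]
turn z 0.002
```

View pics/s2.png

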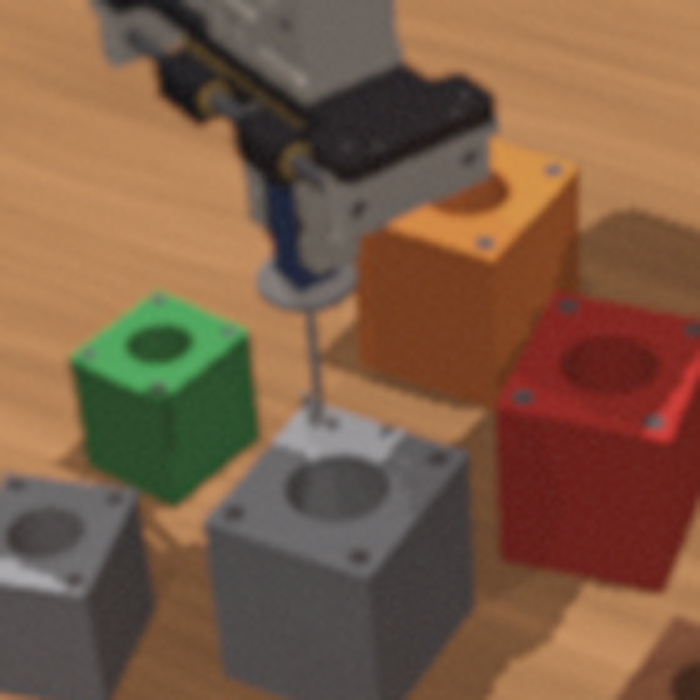

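View pics/w5.png

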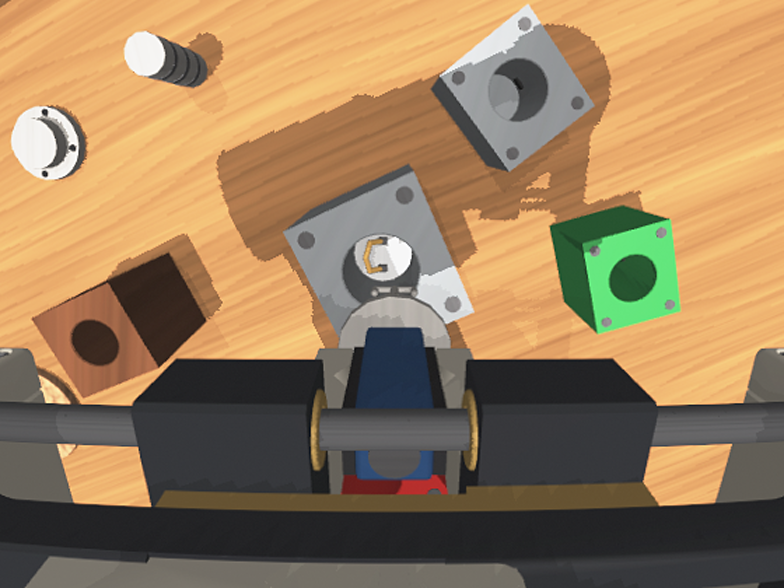

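>>> step_arm --commands "-0.4 -1 0 0 0 0;0 0 15 0 0 0;0 0 20 0 0 0;0 0 20 0 0 0;0 0 15 0 0 0;0 0 5 0 0 0;0 0 0 0 0 0"

```text
t: 10.5
eef_pos: [0.5298, -0.2267, 0.1939]
ee_rot: [3.141, 0.0, -0.402]
force: [-0.3, 0.1, -1.3]
width: 0.0215
```

```bash
python3 - <<'E'
from h import *
st=get_state(); print(st["t"],st["eef_pos"].round(4),st["ee_rot"].round(4),st["width"],st["force"],st["moment"])
p=grab_frame("top"); save(p,"t2.png",(310,140,400,240),6)
q=grab_frame("wrist"); save(q,"w6.png",(180,120,380,280),4)
plan(st,[.52865,-.2278,.18],np.radians(-23.2))
E
```

```text
10.5 [ 0.5298 -0.2267  0.1939] [ 3.1414e+00  2.0000e-04 -4.0150e-01] 0.021530893131663134 [-0.31015073  0.05613146 -1.27184444] [ 0.03620324 -0.01672684 -0.01820138]
shift mm [-0.6  1.4 13.9] n 1 per row [-0.6  1.4 13.9]
turn z 0.003
```

View pics/w6.png

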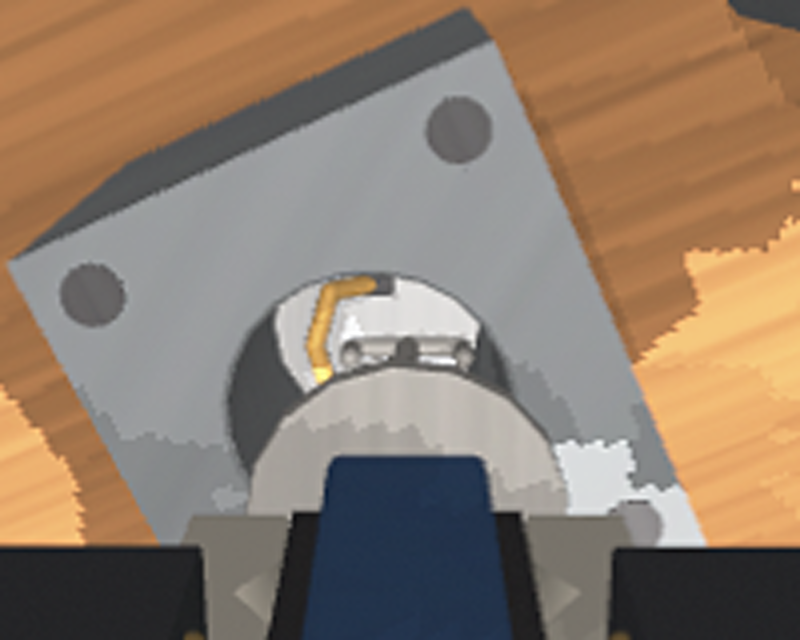

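View pics/t2.png

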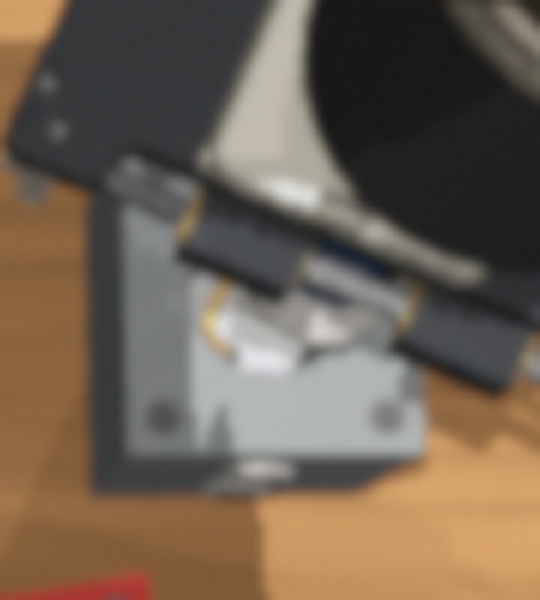

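>>> step_arm --commands "-0.6 1.4 0 0 0 0;0 0 5 0 0 0;0 0 5 0 0 0;0 0 3 0 0 0;0 0 1 0 0 0;0 0 0 0 0 0"

```text
t: 11.35
eef_pos: [0.5286, -0.2279, 0.1799]
ee_rot: [3.142, 0.0, -0.402]
force: [-0.4, -1.1, -2.6]
width: 0.022
```

>>> step_arm --commands "0 0 0.8 0 0 0;0 0 0.7 0 0 0"

```text
t: 11.6
eef_pos: [0.5286, -0.2279, 0.1785]
ee_rot: [-3.142, -0.0, -0.402]
force: [0.4, 0.0, -2.3]
width: 0.022
```

>>> step_arm --commands "0 0 0.8 0 0 0;0 0 0.7 0 0 0"

```text
t: 11.85
eef_pos: [0.5285, -0.2279, 0.1769]
ee_rot: [3.142, -0.0, -0.402]
force: [0.3, 0.1, -1.6]
width: 0.0217
```

>>> step_arm --commands "0 0 0.6 0 0 0;0 0 0.6 0 0 0"

```text
t: 12.1
eef_pos: [0.5286, -0.2279, 0.1759]
ee_rot: [3.142, -0.0, -0.402]
force: [-0.0, -0.6, 1.6]
width: 0.022
```

>>> step_arm --commands "0 0 0.6 0 0 0;0 0 0.6 0 0 0"

```text
t: 12.35
eef_pos: [0.5288, -0.228, 0.1757]
ee_rot: [3.141, -0.001, -0.401]
force: [-2.9, 1.3, 10.3]
width: 0.0219
```

>>> step_arm --commands "0 0 0.6 0 0 0;0 0 0.6 0 0 0"

```text
t: 12.6
eef_pos: [0.5289, -0.2281, 0.1756]
ee_rot: [3.141, -0.002, -0.401]
force: [-5.0, 3.3, 18.2]
width: 0.022
```

Contact is at TCP z ≈ 0.1758. I batched one step too many and pressed about 20 N, so I'm backing off now.

>>> step_arm --commands "0 0 -2.8 0 0 0;0 0 0 0 0 0"

```text
t: 12.85
eef_pos: [0.5286, -0.2279, 0.1762]
ee_rot: [-3.141, -0.0, -0.402]
force: [-0.5, 0.3, -1.5]
width: 0.0216
```

```bash
python3 - <<'E'
from h import *
st=get_state(); print(st["t"],st["eef_pos"].round(4),st["ee_rot"].round(4),st["width"],st["force"],st["moment"])
q=grab_frame("wrist"); save(q,"w7.png",(180,120,380,280),4)
b=np.array([.532,-.220]); u=np.array([np.cos(np.radians(66.8)),np.sin(np.radians(66.8))]); d=st["eef_pos"][:2]-b
print("u",d@u,"v",d@[-u[1],u[0]])
E
```

```text
12.85 [ 0.5286 -0.2279  0.1762] [-3.1414e+00 -3.0000e-04 -4.0190e-01] 0.02156192210379289 [-0.54853255  0.30251229 -1.5484076 ] [-0.04125425  0.02194148 -0.01398679]
u -0.008548725349214761 v 1.0566621198634443e-05
```

View pics/w7.png

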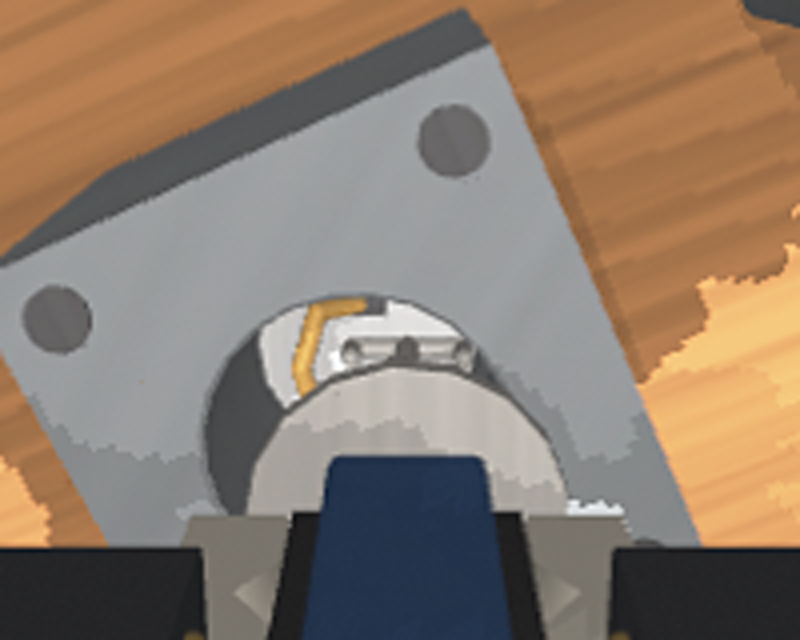

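>>> step_arm --commands "0 -3 0 0 0 0;0 -3 0 0 0 0;0 -2.5 0 0 0 0;0 0 0 0 0 0"

```text
t: 13.4
eef_pos: [0.532, -0.2197, 0.176]
ee_rot: [-3.141, 0.0, -0.402]
force: [-0.1, 0.0, -1.2]
width: 0.0218
```

>>> step_arm --commands "0 -2 0 0 0 0;0 -2 0 0 0 0;0 0 0 0 0 0"

```text
t: 13.78
eef_pos: [0.5335, -0.2162, 0.1761]
ee_rot: [-3.142, 0.0, -0.402]
force: [-0.2, 0.5, -1.7]
width: 0.0215
```

>>> step_arm --commands "0 -1.2 0 0 0 0;0 -1 0 0 0 0;0 0 0 0 0 0"

```text
t: 14.15
eef_pos: [0.5343, -0.2143, 0.1762]
ee_rot: [-3.142, -0.0, -0.402]
force: [-0.7, -0.6, -2.1]
width: 0.0216
```

```bash
python3 - <<'E'
from h import *
st=get_state(); print(st["t"],st["eef_pos"].round(4),st["ee_rot"].round(4),st["width"],st["force"],st["moment"])
q=grab_frame("wrist"); save(q,"w8.png",(180,120,380,280),4)
b=np.array([.532,-.220]); u=np.array([np.cos(np.radians(66.8)),np.sin(np.radians(66.8))]); d=st["eef_pos"][:2]-b
print("u",d@u,"v",d@[-u[1],u[0]])
E
```

```text
14.15 [ 0.5343 -0.2143  0.1762] [-3.1416 -0.     -0.4018] 0.02164640537929653 [-0.73930753 -0.55631654 -2.11270322] [-0.01572407  0.0361897   0.04131006]
u 0.006165538709789814 v 9.85766630563415e-05
```

View pics/w8.png

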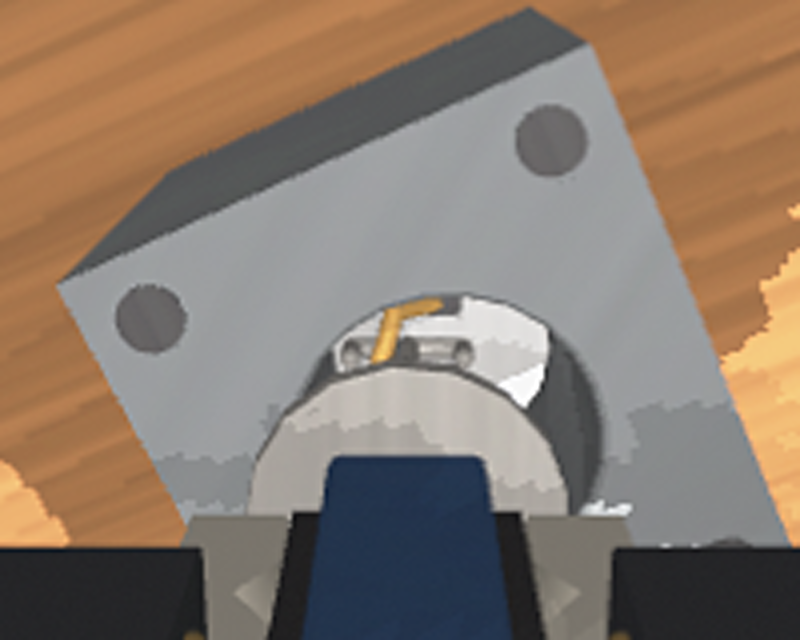

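The rod, at column 380, lies between the lip (355) and the shank (408), so the hook is under it. Next I'll lift and bring the shank back along the bail's arc.

>>> step_arm --commands "0 0 -2.5 0 0 0;0 0 -2.5 0 0 0;0 0 -2 0 0 0;0 0 0 0 0 0"

```text
t: 14.7
eef_pos: [0.5344, -0.2144, 0.1834]
ee_rot: [-3.141, -0.0, -0.402]
force: [-0.5, -0.7, -2.1]
width: 0.0218
```

>>> step_arm --commands "0 3 -2 0 0 0;0 3 -2 0 0 0;0 0 0 0 0 0"

```text
t: 15.08
eef_pos: [0.5319, -0.2202, 0.1874]
ee_rot: [-3.142, -0.0, -0.402]
force: [0.3, 0.1, -1.6]
width: 0.0217
```

>>> step_arm --commands "0 3 -1 0 0 0;0 2.6 -1 0 0 0;0 0 0 0 0 0"

```text
t: 15.45
eef_pos: [0.5297, -0.2252, 0.1892]
ee_rot: [3.142, -0.0, -0.402]
force: [0.8, 1.1, -0.7]
width: 0.0218
```

```bash
python3 - <<'E'
from h import *
st=get_state(); print(st["t"],st["eef_pos"].round(4),st["ee_rot"].round(4),st["width"],st["force"],st["moment"])
q=grab_frame("wrist"); save(q,"w9.png",(180,120,380,280),4)
b=np.array([.532,-.220]); u=np.array([np.cos(np.radians(66.8)),np.sin(np.radians(66.8))]); d=st["eef_pos"][:2]-b
print("u",d@u,"v",d@[-u[1],u[0]])
E
```

```text
15.45 [ 0.5297 -0.2252  0.1892] [ 3.1416e+00 -1.0000e-04 -4.0200e-01] 0.021845869880110187 [ 0.7992316   1.06571855 -0.65413245] [-0.02691911 -0.0082129   0.01764677]
u -0.005694235421363299 v 2.9427131780048934e-05
```

View pics/w9.png

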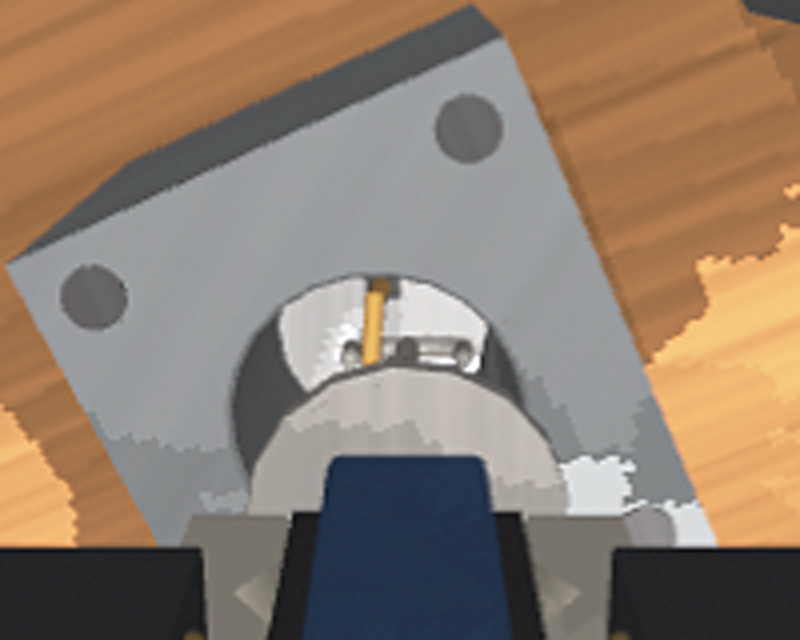

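The bail now stands nearly upright in the hook. I'll raise it gently and watch the force.

>>> step_arm --commands "0 0 -0.8 0 0 0;0 0 -0.8 0 0 0;0 0 0 0 0 0"

```text
t: 15.88
eef_pos: [0.5295, -0.2249, 0.1902]
ee_rot: [3.141, 0.001, -0.402]
force: [0.6, -0.8, -7.1]
width: 0.0218
```

>>> step_arm --commands "0 0 -1 0 0 0;0 0 -1 0 0 0"

```text
t: 16.12
eef_pos: [0.5287, -0.2248, 0.1913]
ee_rot: [3.141, 0.003, -0.402]
force: [0.5, -1.1, -17.9]
width: 0.0222
```

>>> step_arm --commands "0 0 0 0 0 0"

```text
t: 16.25
eef_pos: [0.5287, -0.2247, 0.1915]
ee_rot: [3.141, 0.003, -0.402]
force: [0.5, -1.6, -16.8]
width: 0.0217
```

```bash
python3 - <<'E'
from h import *
st=get_state(); print(st["t"],st["eef_pos"].round(4),st["ee_rot"].round(4),st["width"],st["force"],st["moment"])
q=grab_frame("wrist"); save(q,"w10.png",(180,120,380,280),4)
E
```

```text
16.25 [ 0.5287 -0.2247  0.1915] [ 3.1413e+00  2.9000e-03 -4.0220e-01] 0.021744196888981483 [  0.52614538  -1.55313665 -16.79055359] [-0.76549637 -0.10652307 -0.04677173]
```

View pics/w10.png

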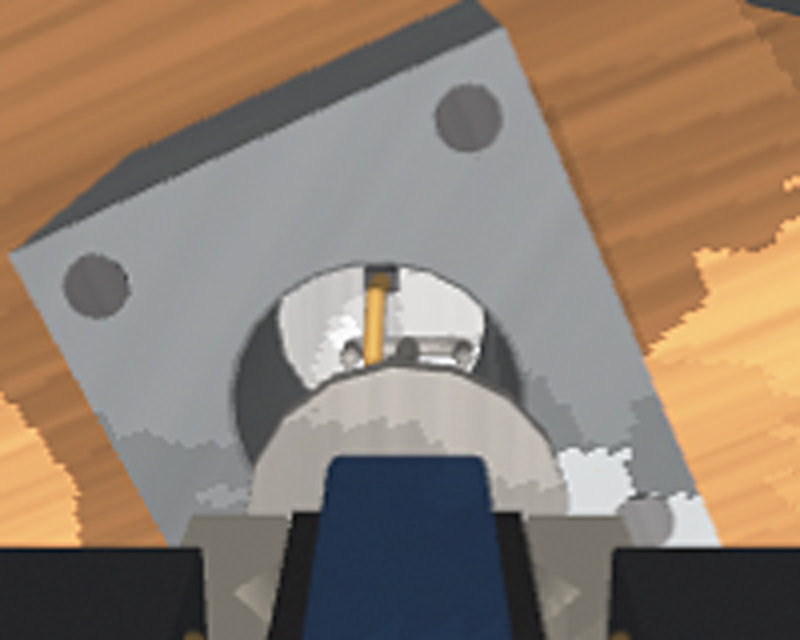

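>>> step_arm --commands "0 0 -0.8 0 0 0;0 0 -0.8 0 0 0"

```text
t: 16.55
eef_pos: [0.5293, -0.2249, 0.194]
ee_rot: [3.141, 0.001, -0.402]
force: [-1.3, -0.5, -16.8]
width: 0.0217
```

The force holds at 16.8 N while the spool moves, so it is sliding. I'll keep going at a moderate rate.

>>> step_arm --commands "0 0 -1.2 0 0 0;0 0 -1.2 0 0 0;0 0 -1.2 0 0 0;0 0 -1.2 0 0 0"

```text
t: 17.05
eef_pos: [0.5297, -0.225, 0.1992]
ee_rot: [-3.142, 0.0, -0.402]
force: [-0.6, -0.9, -16.4]
width: 0.0218
```

>>> step_arm --commands "0 0 -1.5 0 0 0;0 0 -1.5 0 0 0;0 0 -1.5 0 0 0;0 0 -1.5 0 0 0"

```text
t: 17.55
eef_pos: [0.5298, -0.225, 0.2053]
ee_rot: [-3.142, -0.0, -0.402]
force: [-0.7, -0.6, -16.5]
width: 0.0218
```

```bash
python3 - <<'E'
from h import *
st=get_state(); print(st["t"],st["eef_pos"].round(4),st["ee_rot"].round(4),st["width"],st["force"],st["moment"])
q=grab_frame("wrist"); save(q,"w11.png",(180,120,380,280),4)
b=np.array([.532,-.220]); u=np.array([np.cos(np.radians(66.8)),np.sin(np.radians(66.8))]); d=st["eef_pos"][:2]-b
print("u",d@u,"v",d@[-u[1],u[0]])
E
```

```text
17.55 [ 0.5298 -0.225   0.2053] [-3.1415e+00 -1.0000e-04 -4.0180e-01] 0.021778302746631475 [ -0.68045659  -0.63620036 -16.53648399] [-0.24732486  0.23919476 -0.02811269]
u -0.005453952806361637 v 5.444149083059095e-05
```

View pics/w11.png

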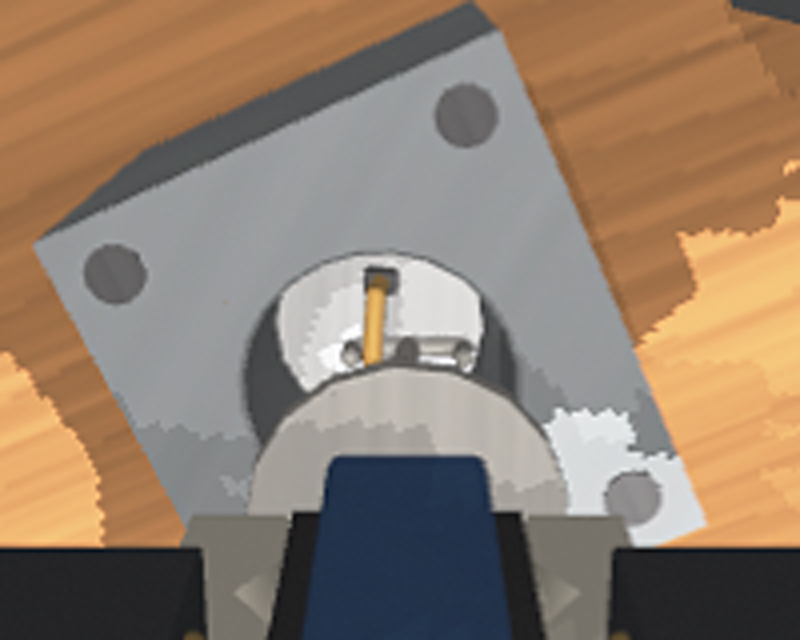

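>>> step_arm --commands "0 0 -1.5 0 0 0;0 0 -1.5 0 0 0;0 0 -1.5 0 0 0;0 0 -1.5 0 0 0;0 0 -1.2 0 0 0;0 0 -1.2 0 0 0"

```text
t: 18.35
eef_pos: [0.5312, -0.2256, 0.2155]
ee_rot: [3.141, -0.004, -0.401]
force: [0.9, -0.0, -4.2]
width: 0.022
```

>>> step_arm --commands "0 0 -1.2 0 0 0;0 0 -1.2 0 0 0;0 0 -1.2 0 0 0;0 0 -1.2 0 0 0;0 0 0 0 0 0"

```text
t: 18.98
eef_pos: [0.5298, -0.2251, 0.2185]
ee_rot: [-3.142, -0.0, -0.402]
force: [-0.1, -0.9, -4.6]
width: 0.0221
```

```bash
python3 - <<'E'
from h import *
st=get_state(); print(st["t"],st["eef_pos"].round(4),st["ee_rot"].round(4),st["width"],st["force"],st["moment"])
q=grab_frame("wrist"); save(q,"w12.png",(180,120,380,280),4)
st=get_state(); print(st["force"])
E
```

```text
18.975 [ 0.5298 -0.2251  0.2185] [-3.1416e+00 -3.0000e-04 -4.0170e-01] 0.022089681059048738 [-0.08145336 -0.90316259 -4.5759486 ] [-0.0124876   0.02078125 -0.04380739]
[-0.23460257  0.62133098 -4.14767368]
```

View pics/w12.png

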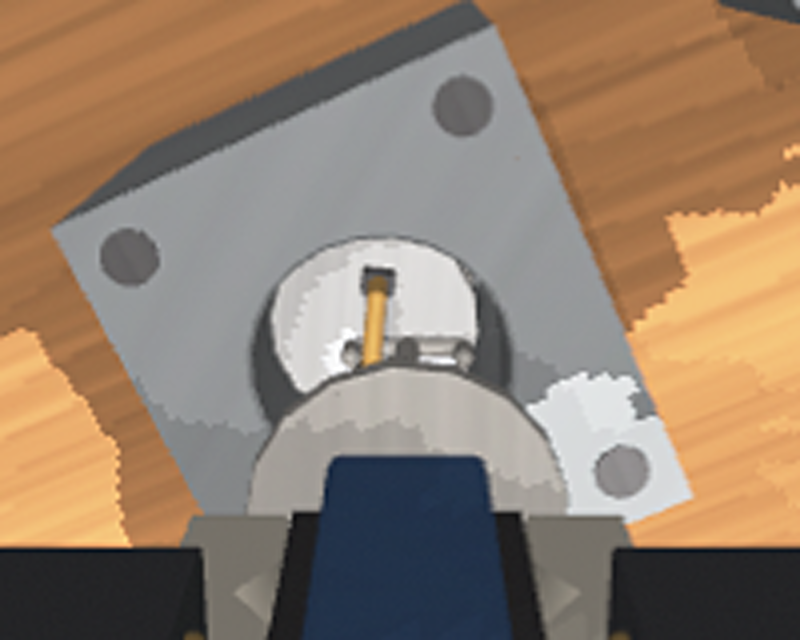

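The spool is free and hangs from the hook, with the rod about 1.3 mm off axis towards the lip. I'll recentre by 1.2 mm and keep raising.

>>> step_arm --commands "0 0.6 -2 0 0 0;0 0.6 -4 0 0 0;0 0 -6 0 0 0;0 0 -6 0 0 0;0 0 -6 0 0 0;0 0 -6 0 0 0"

```text
t: 19.77
eef_pos: [0.5293, -0.2261, 0.2489]
ee_rot: [-3.142, -0.0, -0.402]
force: [-0.3, -0.6, -5.1]
width: 0.0219
```

>>> step_arm --commands "0 0 -8 0 0 0;0 0 -9 0 0 0;0 0 -10 0 0 0;0 0 -10 0 0 0;0 0 -10 0 0 0;0 0 -8 0 0 0;0 0 -4 0 0 0;0 0 -1 0 0 0"

```text
t: 20.78
eef_pos: [0.5293, -0.2261, 0.3085]
ee_rot: [-3.141, -0.0, -0.402]
force: [-0.5, -0.9, -5.4]
width: 0.0214
```

```bash
python3 - <<'E'
from h import *
st=get_state(); print(st["t"],st["eef_pos"].round(4),st["ee_rot"].round(4),st["width"],st["force"],st["moment"])
q=grab_frame("wrist"); save(q,"w13.png",(180,120,380,280),4)
p=grab_frame("scene"); save(p,"s3.png",(150,60,290,230),4)
E
```

```text
20.775 [ 0.5293 -0.2261  0.3085] [-3.1415e+00 -1.0000e-04 -4.0180e-01] 0.02137759779185092 [-0.4914633  -0.90669812 -5.36913084] [-0.01255432 -0.04386229  0.028866  ]
```

View pics/w13.png

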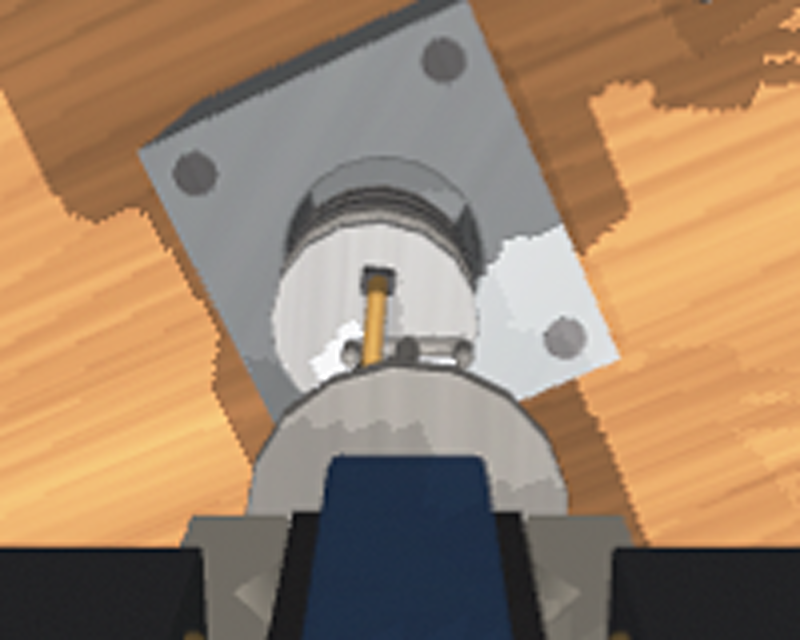

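View pics/s3.png

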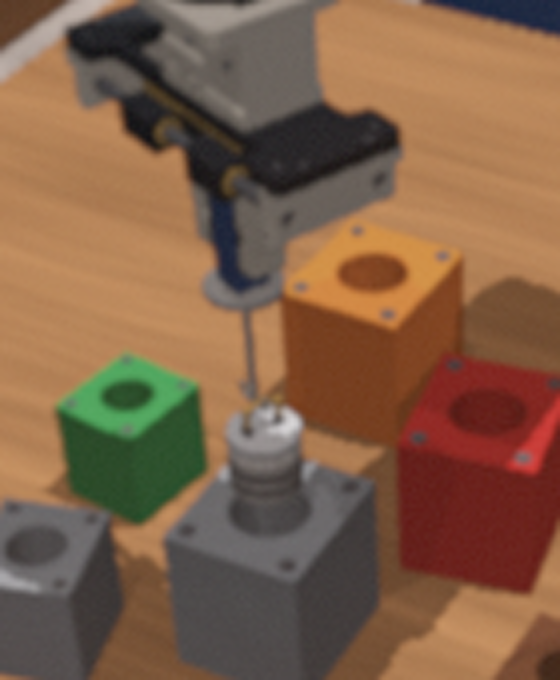

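The spool hangs clear of the bore, with its bottom about 20 mm above the valve top. I'll carry it to the pad with gentle ramps.

>>> step_arm --commands "-1.7 -3.6 0 0 0 0;-4.4 -9 0 0 0 0;-7 -14.4 0 0 0 0;-9.6 -19.8 0 0 0 0;-11.6 -23.9 0 0 0 0;-11.6 -23.9 0 0 0 0;-11.6 -23.9 0 0 0 0;-11.6 -23.9 0 0 0 0"

```text
t: 21.88
eef_pos: [0.521, -0.0662, 0.3085]
ee_rot: [-3.141, -0.0, -0.401]
force: [0.3, 0.2, -4.9]
width: 0.0218
```

>>> step_arm --commands "-11.6 -23.9 0 0 0 0;-11.6 -23.9 0 0 0 0;-11.6 -23.9 0 0 0 0;-11.6 -23.9 0 0 0 0;-11.6 -23.9 0 0 0 0;-11.6 -23.9 0 0 0 0;-11.6 -23.9 0 0 0 0;-9.6 -19.8 0 0 0 0"

```text
t: 22.88
eef_pos: [0.5102, 0.1415, 0.3085]
ee_rot: [-3.141, 0.0, -0.401]
force: [-0.1, -0.6, -5.4]
width: 0.0218
```

>>> step_arm --commands "-7 -14.4 0 0 0 0;-4.4 -9 0 0 0 0;-1.7 -3.6 0 0 0 0;0 0 0 0 0 0;0 0 0 0 0 0;0 0 0 0 0 0"

```text
t: 23.62
eef_pos: [0.5095, 0.1692, 0.3084]
ee_rot: [3.142, -0.0, -0.402]
force: [0.5, 0.3, -4.4]
width: 0.0221
```

```bash
python3 - <<'E'
from h import *
st=get_state(); print(st["t"],st["eef_pos"].round(4),st["ee_rot"].round(4),st["width"],st["force"],st["moment"])
q=grab_frame("wrist"); save(q,"w14.png",(150,90,410,290),3)
p=grab_frame("scene"); save(p,"s4.png",(280,100,460,310),3)
print(atz(q,[q_["pixel"] for q_ in recognise(q,"pad")][0],.01,st) if recognise(q,"pad") else None)
E
```

```text
23.625 [0.5095 0.1692 0.3084] [ 3.1415 -0.     -0.4024] 0.022114770333474736 [ 0.53293275  0.34541198 -4.3857351 ] [-0.06634705  0.05392101  0.00051472]
[0.52384473 0.17412698 0.01      ]
```

View pics/w14.png

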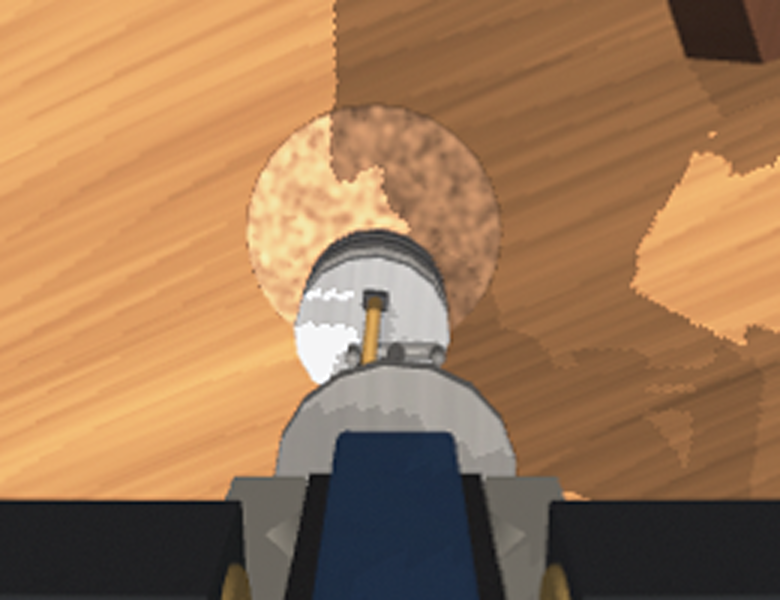

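View pics/s4.png

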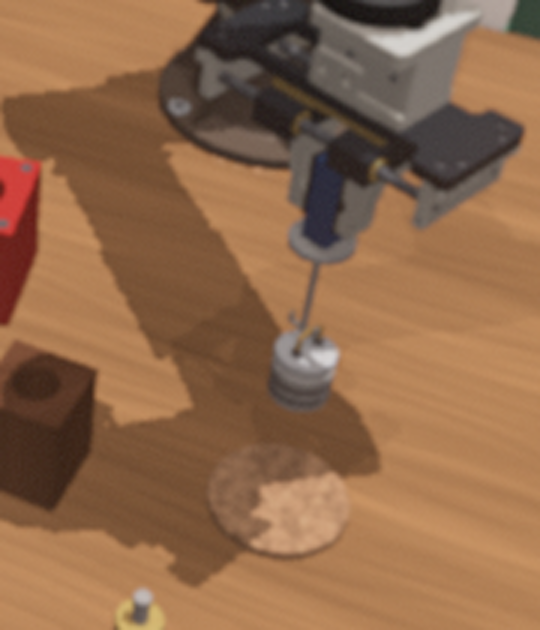

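```bash
python3 - <<'E'
from h import *
st=get_state(); q=grab_frame("wrist")
print(atz(q,(274.2,163.7),.01,st).round(4)); 
t=np.linspace(0,2*np.pi,8,endpoint=False)
print(((proj(q,np.c_[.512+.055*np.cos(t),.1758+.055*np.sin(t),0*t+.01],st)-[150,90])*3).round(0).tolist())
E
```

```text
[0.517  0.1772 0.01  ]
[[328.0, 110.0], [260.0, 183.0], [264.0, 280.0], [334.0, 344.0], [429.0, 343.0], [498.0, 277.0], [499.0, 180.0], [429.0, 109.0]]
```

The pad lies right below the spool, within about 2 mm. Lowering now.

>>> step_arm --commands "0 0 6 0 0 0;0 0 12 0 0 0;0 0 16 0 0 0;0 0 18 0 0 0;0 0 18 0 0 0;0 0 16 0 0 0;0 0 10 0 0 0;0 0 6 0 0 0"

```text
t: 24.88
eef_pos: [0.5095, 0.1696, 0.2057]
ee_rot: [3.141, 0.0, -0.402]
force: [0.3, 0.8, -4.9]
width: 0.0221
```

>>> step_arm --commands "0 0 3 0 0 0;0 0 1.5 0 0 0;0 0 1 0 0 0;0 0 0 0 0 0;0 0 0 0 0 0"

```text
t: 25.5
eef_pos: [0.5096, 0.1697, 0.2011]
ee_rot: [-3.141, -0.0, -0.402]
force: [-0.6, 0.7, -4.8]
width: 0.0219
```

```bash
python3 - <<'E'
from h import *
st=get_state(); print(st["t"],st["eef_pos"].round(4),st["ee_rot"].round(4),st["width"],st["force"],st["moment"])
q=grab_frame("wrist"); save(q,"w15.png",(150,90,410,290),3)
p=grab_frame("scene"); save(p,"s5.png",(310,150,450,310),4)
E
```

```text
25.5 [0.5096 0.1697 0.2011] [-3.1413e+00 -2.0000e-04 -4.0180e-01] 0.02188023362959125 [-0.62117721  0.7001621  -4.77246603] [ 0.0177099   0.03090063 -0.01757058]
```

View pics/s5.png

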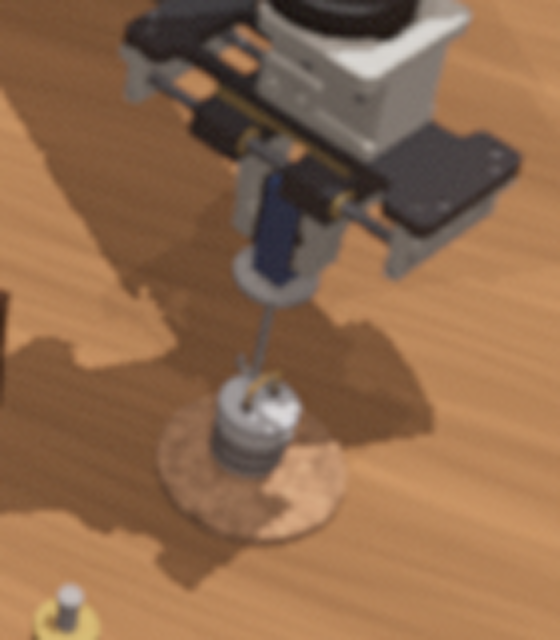

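View pics/w15.png

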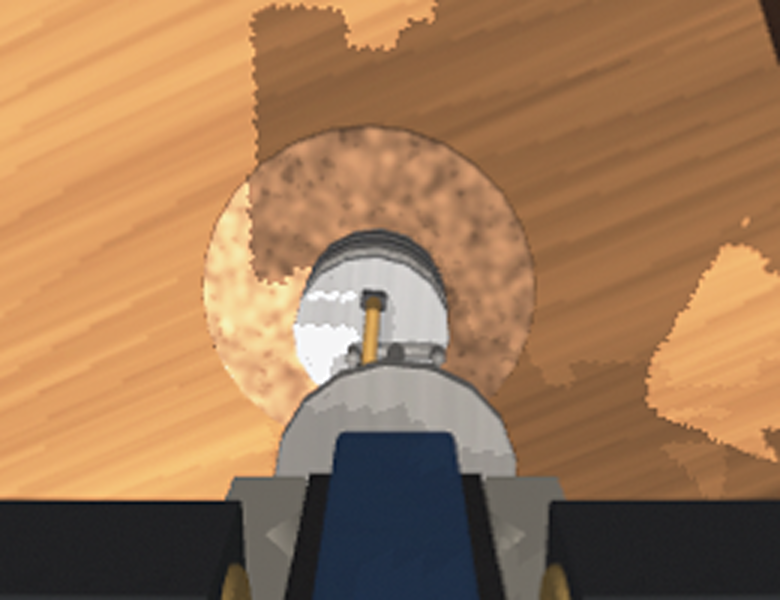

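The spool is hanging level over the pad, about 9 mm above it, so I'll set it down softly.

>>> step_arm --commands "0 0 1.5 0 0 0;0 0 1.5 0 0 0;0 0 1.5 0 0 0;0 0 1 0 0 0;0 0 0.6 0 0 0"

```text
t: 26.22
eef_pos: [0.5095, 0.1696, 0.1947]
ee_rot: [3.141, 0.0, -0.402]
force: [0.3, -0.3, -5.0]
width: 0.022
```

>>> step_arm --commands "0 0 0.5 0 0 0;0 0 0.5 0 0 0;0 0 0.5 0 0 0;0 0 0.5 0 0 0"

```text
t: 26.72
eef_pos: [0.5095, 0.1697, 0.1927]
ee_rot: [-3.142, 0.0, -0.402]
force: [-0.7, 0.8, -4.1]
width: 0.0218
```

>>> step_arm --commands "0 0 0.5 0 0 0;0 0 0.5 0 0 0;0 0 0.5 0 0 0"

```text
t: 27.1
eef_pos: [0.5098, 0.1697, 0.1916]
ee_rot: [-3.141, -0.001, -0.402]
force: [-0.3, 0.1, -1.1]
width: 0.0216
```

>>> step_arm --commands "0 0 0.5 0 0 0;0 0 0.5 0 0 0"

```text
t: 27.35
eef_pos: [0.5095, 0.1697, 0.1903]
ee_rot: [-3.141, -0.0, -0.402]
force: [0.1, -0.1, -1.5]
width: 0.0218
```

The spool stands on the pad: the load has dropped to the puller's own weight. Next I'll lower the hook away from the rod.

>>> step_arm --commands "0 0 2 0 0 0;0 0 2 0 0 0;0 0 2 0 0 0;0 0 1.5 0 0 0;0 0 0 0 0 0"

```text
t: 27.98
eef_pos: [0.5095, 0.1696, 0.1826]
ee_rot: [3.141, 0.0, -0.402]
force: [-0.4, -0.3, -1.2]
width: 0.0217
```

>>> step_arm --commands "0 0 1.4 0 0 0;0 0 1.2 0 0 0;0 0 0 0 0 0"

```text
t: 28.35
eef_pos: [0.5094, 0.1696, 0.1801]
ee_rot: [3.141, 0.0, -0.402]
force: [-0.9, 0.6, -1.6]
width: 0.0215
```

```bash
python3 - <<'E'
from h import *
st=get_state(); print(st["t"],st["eef_pos"].round(4),st["ee_rot"].round(4),st["width"],st["force"],st["moment"])
q=grab_frame("wrist"); save(q,"w16.png",(150,90,410,290),3)
E
```

```text
28.35 [0.5094 0.1696 0.1801] [ 3.1414e+00  1.0000e-04 -4.0180e-01] 0.021525543644753793 [-0.87669785  0.57922123 -1.61624204] [-0.04050015 -0.04487614  0.0229539 ]
```

View pics/w16.png

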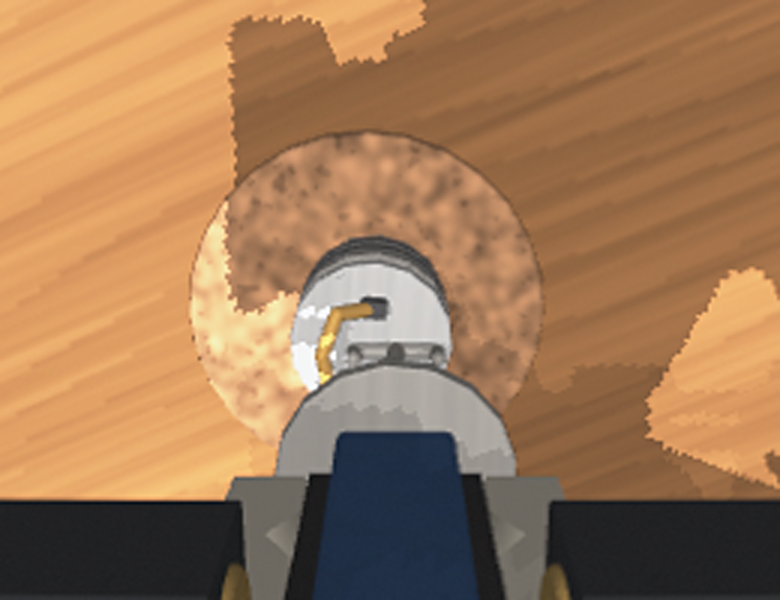

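The bail has flopped back to the left (rod at column 325), clear of the lip (352), so the hook is free. I'll move back 4 mm and rise.

>>> step_arm --commands "0 2 0 0 0 0;0 2 0 0 0 0;0 0 -3 0 0 0;0 0 -6 0 0 0;0 0 -8 0 0 0"

```text
t: 29.02
eef_pos: [0.508, 0.166, 0.1977]
ee_rot: [3.142, -0.0, -0.402]
force: [0.3, 0.6, -1.2]
width: 0.0219
```

>>> step_arm --commands "0 0 -12 0 0 0;0 0 -15 0 0 0;0 0 -15 0 0 0;0 0 -15 0 0 0;0 0 -10 0 0 0;0 0 0 0 0 0"

```text
t: 29.78
eef_pos: [0.5082, 0.1662, 0.265]
ee_rot: [-3.14, -0.001, -0.402]
force: [0.3, -0.0, -2.4]
width: 0.0222
```

```bash
python3 - <<'E'
from h import *
st=get_state(); print(st["t"],st["eef_pos"].round(4),st["ee_rot"].round(4),st["width"],st["force"],st["moment"])
q=grab_frame("wrist"); save(q,"w17.png",(150,60,410,290),3)
p=grab_frame("scene"); save(p,"s6.png",(310,150,450,310),4)
rows(st,[.5630,-.0069,.2640],-1.2767,7)
E
```

```text
29.775 [0.5082 0.1662 0.265 ] [-3.1402e+00 -8.0000e-04 -4.0180e-01] 0.022160570755064002 [ 0.25996037 -0.0177297  -2.4191225 ] [ 0.07148119 -0.00265562 -0.00479828]
16.9 19.7 0.1 0 0 0.125;19.2 17.4 0.1 0 0 0.125;21.2 14.9 0.1 0 0 0.125;22.9 12.1 0.1 0 0 0.125;24.2 9.2 0.1 0 0 0.125;25.2 6.1 0.1 0 0 0.125;25.8 2.9 0.1 0 0 0.125
```

View pics/s6.png

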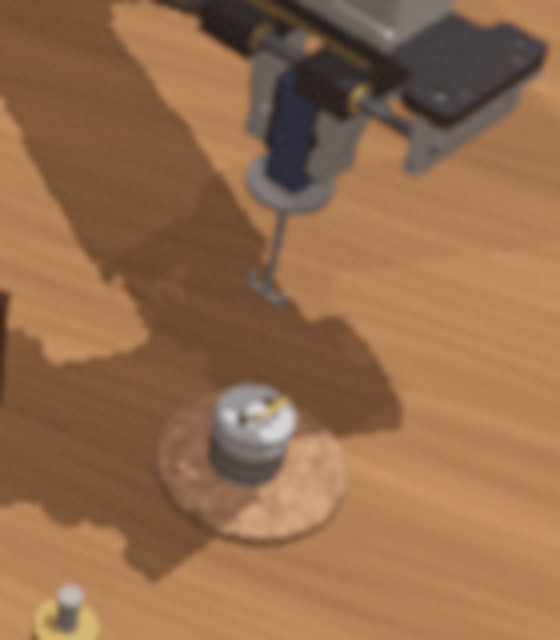

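View pics/w17.png

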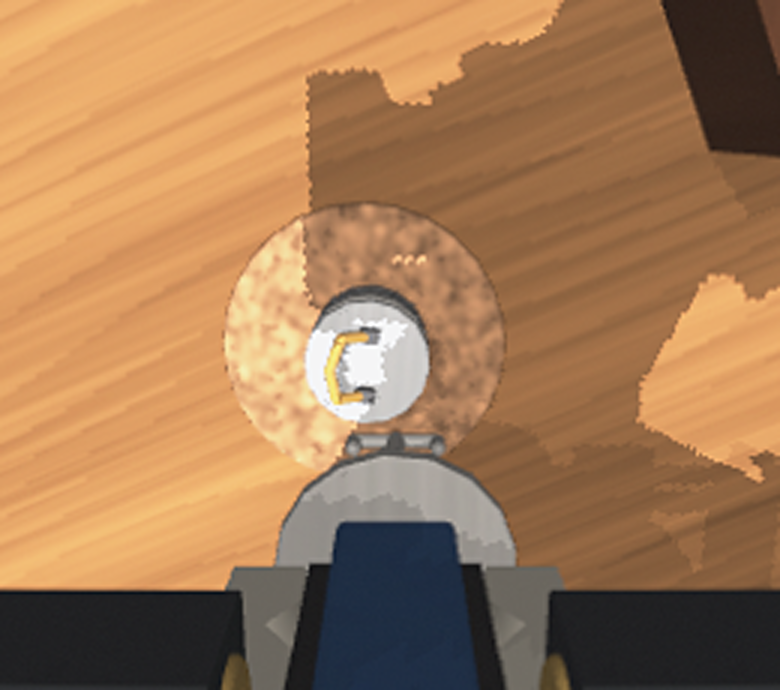

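The spool stands upright, wholly on the pad. I'm taking the puller back to the block.

>>> step_arm --commands "16.9 19.7 0 0 0 0.125;19.2 17.4 0 0 0 0.125;21.2 14.9 0 0 0 0.125;22.9 12.1 0 0 0 0.125;24.2 9.2 0 0 0 0.125;25.2 6.1 0 0 0 0.125;25.8 2.9 0 0 0 0.125;0 0 0 0 0 0"

```text
t: 30.88
eef_pos: [0.5626, -0.0084, 0.2631]
ee_rot: [3.14, -0.0, -1.28]
force: [0.2, -0.2, -1.4]
width: 0.0215
```

>>> step_arm --commands "0 0 0 0 0 0"

```text
t: 31.0
eef_pos: [0.5624, -0.007, 0.2635]
ee_rot: [3.14, 0.0, -1.276]
force: [-0.0, 0.0, -1.7]
width: 0.022
```

```bash
python3 - <<'E'
from h import *
st=get_state(); print(st["t"],st["eef_pos"].round(4),st["ee_rot"].round(4),st["width"],st["force"])
plan(st,[.5632,-.0069,.1413],-1.2767)
q=grab_frame("wrist"); save(q,"w18.png",(150,60,410,290),3)
E
```

```text
31.0 [ 0.5624 -0.007   0.2635] [ 3.1405e+00  2.0000e-04 -1.2758e+00] 0.021953280094021095 [-0.00410082  0.01257151 -1.69581697]
shift mm [  0.2  -0.9 122.2] n 3 per row [ 0.1 -0.3 40.7]
turn z 0.001
```

View pics/w18.png

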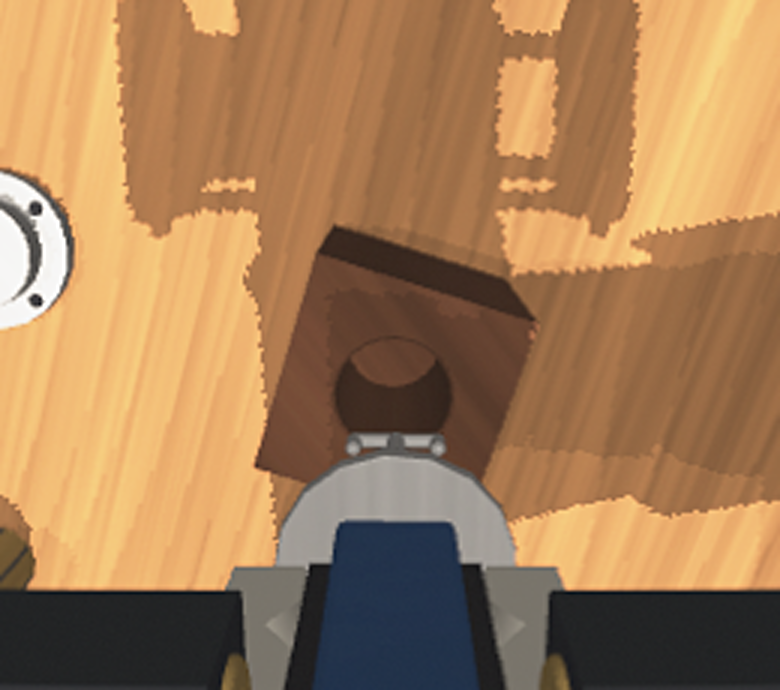

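Aligned with the hole. I'll lower to the old hanging height, taking the last millimetres slowly.

>>> step_arm --commands "0 -0.8 10 0 0 0;0 0 18 0 0 0;0 0 20 0 0 0;0 0 20 0 0 0;0 0 20 0 0 0;0 0 15 0 0 0;0 0 10 0 0 0;0 0 4 0 0 0"

```text
t: 32.05
eef_pos: [0.5634, -0.0067, 0.1466]
ee_rot: [3.141, -0.0, -1.276]
force: [-0.0, 0.0, -1.2]
width: 0.0219
```

>>> step_arm --commands "0 0 1.5 0 0 0;0 0 1 0 0 0;0 0 0.6 0 0 0;0 0 0.6 0 0 0;0 0 0 0 0 0"

```text
t: 32.67
eef_pos: [0.5636, -0.0068, 0.1436]
ee_rot: [-3.141, -0.0, -1.277]
force: [1.0, -0.0, -0.8]
width: 0.0216
```

>>> step_arm --commands "0 0 0.7 0 0 0;0 0 0.6 0 0 0;0 0 0 0 0 0"

```text
t: 33.05
eef_pos: [0.5635, -0.0068, 0.1421]
ee_rot: [3.141, -0.0, -1.277]
force: [0.2, 0.4, -1.8]
width: 0.0219
```

>>> step_arm --commands "0 0 0.5 0 0 0;0 0 0.5 0 0 0;0 0 0 0 0 0"

```text
t: 33.42
eef_pos: [0.5635, -0.0068, 0.1414]
ee_rot: [-3.141, -0.0, -1.277]
force: [-1.4, -0.9, 0.2]
width: 0.0218
```

The disc is seated (0.1414 against the original 0.1413, with light contact). Releasing.

>>> step_arm --commands "0 0 0 0 0 0;0 0 0 0 0 0;0 0 0 0 0 0;0 0 0 0 0 0" --jaw 55

```text
t: 33.92
eef_pos: [0.5636, -0.0068, 0.1412]
ee_rot: [-3.142, 0.0, -1.277]
force: [0.8, 0.4, -0.5]
width: 0.0531
```

>>> step_arm --commands "0 0 -10 0 0 0;0 0 -25 0 0 0;0 0 -30 0 0 0;0 0 -30 0 0 0;0 0 -30 0 0 0;0 0 -20 0 0 0;0 0 0 0 0 0"

```text
t: 34.8
eef_pos: [0.5643, -0.0067, 0.2886]
ee_rot: [-3.138, -0.0, -1.277]
force: [0.1, -0.4, -1.0]
width: 0.055
```

```bash
python3 - <<'E'
from h import *
st=get_state(); print(st["t"],st["eef_pos"].round(4),st["width"],st["force"])
q=grab_frame("wrist"); save(q,"w19.png"); p=grab_frame("scene"); save(p,"s7.png",(130,100,430,340),2.6)
E
```

```text
34.8 [ 0.5643 -0.0067  0.2886] 0.054972698197594164 [ 0.06544656 -0.42329764 -1.02550037]
```

View pics/w19.png

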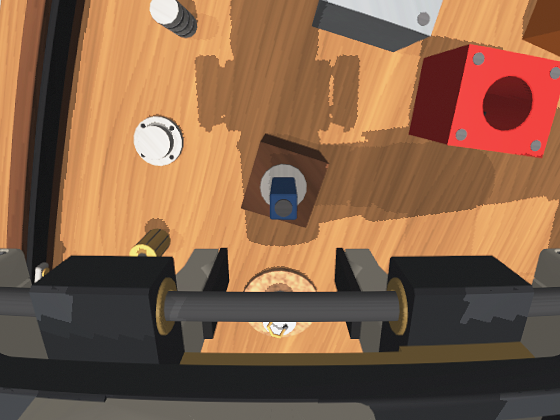

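View pics/s7.png

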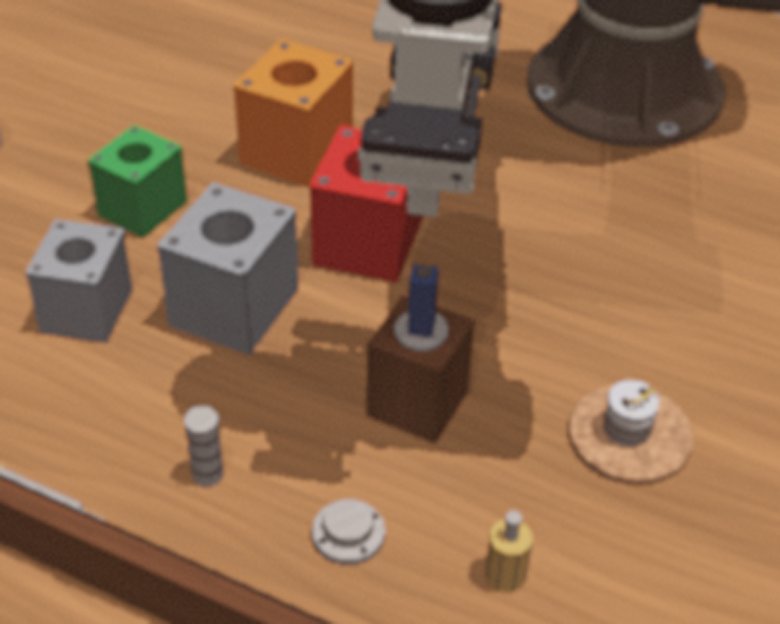

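The puller hangs flat in its block, the spool stands upright within the pad, and the gripper touches nothing. The lap, end cap and finished spool are where they were. Handing in.

```bash
python3 -c "
from station import *
print(job_done())"
```

```text
the job is handed in; nothing more can be done
None
```

I drew the spool out of the large grey valve body with the puller, stood it upright on the cork pad, and hung the puller back in its block. I handed in at about 35 s of the 72 s allowed.

- **Hooking:** The wrist view down the bore showed the bail flopped towards world +y. I went in on the far side with the foot turned along the bail's swing and caught the rod.
- **Drawing out:** The wrist force held at about 17 N with the puller's weight included, until the spool came free after about 25 mm.
- **Setting down:** The load came off gradually, and the bail flopped clear of the hook by itself.

**Last checks:** The final pictures show the spool upright and wholly within the pad. The puller hangs upright with its disc flat on the block; at release its height was within 0.1 mm of where I first gripped it. The lap, end cap and finished spool look unmoved, and the gripper was open and clear of everything.

**What went wrong:** While feeling for the adapter's face I sent one step too many and pressed on it with about 20 N for roughly a quarter of a second. That was firmer than the light touch asked for. I backed off at once and nothing visibly moved.

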